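# Open the double-latched key cabinet

## Robot

A 6-joint arm with a two-finger parallel gripper is mounted at the origin on the work surface. World frame = base frame: x ahead of the robot, y to its left, z up, the work surface at z = 0. Lengths are in mm, angles in rad, forces in N, time in s.
With the tool pointing down it reaches from about 325 to 900 mm from the base axis. Payload 6.1 kg.
Tool frame: the origin (TCP) lies at the very end of the fingers, on their centre line; the grasp point (between the pads) lies 19 mm behind it (r.tcp_to_grasp is the distance from the TCP to the grasp point, in mm); z points along the fingers, y is the line along which they close (so a half turn about z gives the same grasp; the last joint's range is limited). The gripper opens to 85 mm and grips with 20 to 120 N. Pads are 22 mm wide; open, the fingers measure 114 mm over their backs; the gripper's body (76 mm by 85 mm) begins 54 mm behind the grasp point. The pads swing forward as they close: fully open they stand 13 mm farther back than shut.
Start: joints at [-1.376, 0.22, 1.526, -0, 1.395, -0.126], TCP at [197.071, -593.109, 231.3] pointing down, gripper open.
Joint ranges: [-2.98, 2.98], [-0.91, 2.08], [0.09, 2.57], [-1.24, 4.39], [0.2, 2.65], [-2.68, 2.68]. Speed limits (rad/s): [2.57, 2.57, 3.01, 3.14, 3.14, 3.14].

## Interface

Orientations are given as a unit quaternion [w, x, y, z].
In Python, from bench import r gives the robot as it stands.
- The arm moves only by the shell command python3 -m inch 'ROWS' [FORCE]. ROWS is JSON, a list of rows, each an object of numbers: "jaw": the finger opening in cm, from 0 to 8.54; "dx", "dy", "dz": the shift along the tool's x, y, z in cm; "wx", "wy", "wz": the turn, a rotation vector about the tool's x, y, z in rad. In form: [{"jaw": .., "dx": .., "dy": .., "dz": .., "wx": .., "wy": .., "wz": ..}, ...]. A call has 1 to 12 rows; each row shifts and turns the commanded pose from where the row before left it, along the tool's axes as they then stand; what a row does not reach is not made up. A row lasts 1/12 s, in which the tool goes at most 41.7 mm and 7.16 degrees, less where a joint would pass 70% of its speed; a pose out of reach is approached as far as the arm can. A call is refused whole if a number of a shift passes 4.17 or a number of a turn 0.125, either way. A call with a gripper value outside its range is refused whole. The fingers move at their own pace and stop on an object; FORCE is the grip in N (left out, the last holds). Time passes only in rows, so rows that do not move let the fingers close. It gives the time, the measured TCP pose, the force, the opening and the grip force at its end, in the units of the state.
- r.get_state(): the state, without advancing time (a new reading comes with each control period).
- r.capture(name): name is "scene" or "top" or "wrist"; returns the picture (384x512x3 uint8, red, green, blue); there is no depth.
- r.get_calibration(name): a dict with "K" (3x3 intrinsics, pixels), "k1" (the pictures are not rectified: a ray, as slopes to the right and down, at radius r is drawn at 1 + k1 r^2 times it, then the intrinsics apply), "origin" and "orientation" of the camera in the world; the wrist camera has in their place "tool_from_camera" (4x4, takes a point from camera to tool coordinates, whose origin is the TCP and whose axes are the flange's). Camera axes: x right, y up, looking along -z (the intrinsics and any distortion apply to the point x, -y, -z); pixel columns grow to the right and rows downward; lengths in mm; the calibration is good to about 2 mm. A picture is of the moment at which its call begins: read the wrist's pose just before it. get_calibration takes no time and is no camera call.
- r.finish_job(): hands the job in; it is judged then, once.
Trained networks look in the newest picture that a camera, given by its name, has taken for a name from the list of things; names that differ only in an ending like _2 or _b are one class to them, and where a whole thing is asked for, a point or a joint stands for the part that bears it (a point fixed in the world has none). Each returns a list of dicts, best first, with "p" (0 to 1); they miss things now and then, are a little off and sometimes report something else, mostly with a low value. They report only what shows in the picture. A call takes as long as a camera call.
- r.find_in(camera, target): "location" ([column, row] in pixels, amid what is visible of it).
- r.outline_of(camera, target): "region" (384x512 bool, what is visible of it) and "location" ([column, row] in pixels, amid what is visible of it).
- r.place_of(camera, target): "location" ([column, row] in pixels: a listed point, or the origin of a listed thing).
The state is a dict: "clock": time; "joint_positions": joint angles; "joint_vel": joint speeds; "tau": joint torques, N m; "eef_pos": TCP position; "orientation": TCP orientation; "wrist_force": force on the tool from outside, world axes, zero at the start; "moment": the same for the moment, N m; "opening": finger opening in mm; "grasp_force": force on a finger pad.
Only numpy, scipy, OpenCV 4.12 (cv2) and the standard library are available. Lean on these libraries where they do the work, as an engineer would, in place of code of your own. Each camera call takes 0.05 s, during which the arm holds its last target. There are 200 camera calls.

## Task

Open the key cabinet so that the keys on its brass hooks can be reached: turn the black wing knob clockwise to release it, lift the flap a little until its safety catch holds it, and leave it standing there. Then feel under the raised front edge for the yellow thumb plate of the sprung catch, press it gently in and raise the flap past the catch while you hold it, and swing the flap back until it is fully open and stays so. Do not strain the flap against the catch or force the catch against its stop, and leave the other things on the shelf as they lie.

Things in the scene. Friction and masses are not known exactly. Their poses are not given: they have to be found in the camera images.
- cabinet: Low grey steel key cabinet fixed end-on to the robot on the steel shelf (12 above the table), its front to the robot's right: a tray 180 deep (x) x 300 wide (y) x 80 high, sheet 3. Origin: centre of its underside; +x to its back (hinge side), front face at x = -90, z up. The front wall has a finger notch at mid width, 110 wide, open from 30 above the underside up to the rim.
- flap (a joint): Angle of the white steel flap: 0 shut, grows as its front rises, 1.65 at its fully open stop. Stiff friction hinge: it stays where it is left. Raising it takes up to 11 N at the wing knob, 8 N at the front edge. Once the wing is released it lifts until its striker lip meets the safety catch at about 0.24.
- flap_hinge (a point): Point on the hinge line at mid width, 90 behind the cabinet's origin and 90 above it. Turns with the flap: y is the hinge line (the cabinet's y), z the flap sheet's normal. The sheet is 312 wide; its underside lies 15 and its top 18 above this point.
- flap_edge (a point): Outer bottom edge of the flap's turned-down front (55 deep, 3 thick) at mid width; in the flap's frame 188 in front of the hinge and 40 below it. Behind it a striker lip, 50 wide and 3 thick, points 10 inward. Shut, this edge hangs 50 above the cabinet's underside and hides the catch; at the catch it is 96 above it.
- wing (a joint): Turn of the black wing knob (primary latch), clockwise from above: 0 latched (wing along the cabinet's y), 1.45 its released stop (wing nearly along x). The cam is clear from about 1.3. Turning takes about 0.06 N m; it stays where left. It may start up to 0.15.
- wing_grip (a point): On the wing knob's axis, 16 above the flap sheet and, when shut, 128 in front of the hinge line. The wing is 40 long, 11 thick and stands 4 to 28 above the sheet.
- catch_bracket: Fixed dark steel bracket behind the notch, with the same origin and axes as the cabinet. It carries the safety catch (steel nose and yellow thumb plate in one), which slides inward (+x) 8.5 mm to a hard stop. Spring: 3 N at the start, 0.8 N more per mm, 10 N at the stop. Over 20 N on catch or plate, or over 25 N of the flap's lip on the nose, bends it.
- nose (a point): Tip of the catch's nose when the catch is at rest, at mid thickness: 24 wide, 5 thick, 94 in front of the cabinet's origin, 100 above it. It hangs over the flap's striker lip. Pushed in 5.5 to 6 mm (about 8 N) it clears the lip; the flap must rise past 0.30 before the plate is let go. Then it springs back out: keep fingers from under it.
- plate_mid (a point): Where the middle of the yellow thumb plate's upright front face lies on average, catch at rest: 79 in front of the cabinet's origin, 68 above it. The plate is 30 wide and 36 high (50 to 86 above the underside). It sits on an adjusting screw, so its face is really up to 4.5 mm nearer or farther, not measured: feel for it.
- fob: Red plastic key fob 55 x 28 x 9 with a split ring, in front of the cabinet or behind it. Bystander. Origin: centre of its underside.
- padlock: Chrome padlock lying flat, 42 x 40 x 20 with its shackle 24 longer. Bystander. Origin: centre of its underside.
- tag: Blue acrylic tag disc, 42 across, 6 thick, lying in front of the cabinet. Bystander. Origin: centre of its underside.
- token: Squat grey resin return token, 38 across, 17 high, in front of the cabinet. Bystander. Origin: centre of its underside.
- spare_key: Loose brass key, 60 long, 4 thick. Bystander. Origin: 32 from its bow end, on the underside.
- mug: White mug, 80 across, 92 high, handle at its +y, to the left. Bystander. Origin: centre of its underside.
- stapler: Black stapler 125 x 34 x 46, to the right. Bystander. Origin: centre of its underside.

How it is judged (in metres and radians):
On the way, in this order (a step that is already met when the one before it is completed fails the run):
1. the wing knob is turned clear (past 1.3) while the flap is still down (value of joint wing above 1.3 rad and value of joint flap below 0.1 rad), for 0.1 s.
2. the flap is lifted to the safety catch (angle 0.19 to 0.28) and stands there, let go of (value of joint flap between 0.19 and 0.28 rad and contact force between the fingers and cabinet below 0.1 N), for 0.2 s.
3. with the catch pushed in, the flap is raised past it (above 0.30) (value of joint flap above 0.3 rad), for 0.1 s.
At the end, for the whole second after the job is handed in: The flap stands fully open at rest (angle above 1.5, its stop is at 1.65), nothing touches it, and every bystander is within 15 mm of where it lay (value of joint flap above 1.5 rad and velocity of joint flap between -0.05 and 0.05 rad/s and distance of each of fob, padlock, tag, token, spare_key, mug, stapler from where it was at the start of the episode below 0.015 m).
It fails at once if the catch or its thumb plate is pushed with more than 20 N (contact force between the fingers and catch_bracket above 20 N).
It fails at once if the flap is pulled against the catch with more than 25 N (contact force between flap and catch_bracket above 25 N).
It fails at once if a bystander is pushed more than 15 mm (distance of any of fob, padlock, tag, token, spare_key, mug, stapler from where it was at the start of the episode above 0.015 m).
It also fails if it takes over 72 s, if anything falls off the work surface, if the arm or the gripper's body presses on something with over 40 N, if the wrist force passes 120 N, or if a joint passes its speed limit or range.

## Working session

There is one attempt and no reset: what is moved stays moved. The work goes in short steps, Python scripts to look and compute and a shell command to move; the robot and the scene stay as the last step left them, time stands still between calls to the robot, and variables do not carry over. Pictures are saved under pics/ and viewed, at most 10 in all, crops included, and the job is handed in when it is done.

```bash
ls; mkdir -p pics
cat > h.py <<'E'
import numpy as np, cv2
from bench import r
from scipy.spatial.transform import Rotation as R
def Rq(q): return R.from_quat([q[1],q[2],q[3],q[0]])
def cam(name):
    c=r.get_calibration(name)
    if name=="wrist":
        s=r.get_state(); T=np.array(c["tool_from_camera"]); Rw=Rq(s["orientation"]).as_matrix()
        return c,Rw@T[:3,:3],Rw@T[:3,3]+np.array(s["eef_pos"])
    o=c["orientation"]; o=np.array(o)
    M=Rq(o).as_matrix() if o.size==4 else o.reshape(3,3)
    return c,M,np.array(c["origin"])
def ray(cm,px):
    c,M,o=cm; K=np.array(c["K"]); d=np.array([(px[0]-K[0,2])/K[0,0],(px[1]-K[1,2])/K[1,1]]); u=d.copy()
    for _ in range(20): u=d/(1+c["k1"]*(u@u))
    v=M@np.array([u[0],-u[1],-1]); return o,v/np.linalg.norm(v)
def atz(cm,px,z): o,v=ray(cm,px); return o+v*(z-o[2])/v[2]
def tri(rs):
    A=sum(np.eye(3)-np.outer(v,v) for o,v in rs); b=sum((np.eye(3)-np.outer(v,v))@o for o,v in rs)
    p=np.linalg.solve(A,b); return p,[np.linalg.norm((np.eye(3)-np.outer(v,v))@(p-o)) for o,v in rs]
def proj(cm,p):
    c,M,o=cm; q=M.T@(np.array(p)-o); u=np.array([q[0],-q[1]])/-q[2]; u=u*(1+c["k1"]*(u@u)); K=np.array(c["K"]); return [K[0,0]*u[0]+K[0,2],K[1,1]*u[1]+K[1,2]]
def shot(name,f=None):
    cm=cam(name); im=r.capture(name)
    if f: cv2.imwrite(f"pics/{f}.png",im[:,:,::-1])
    return cm
E
cat > a.py <<'E'
from h import *
np.set_printoptions(precision=1,suppress=True)
C={n:shot(n,n+"0") for n in("scene","top","wrist")}
for t in ["cabinet","wing_grip","flap_edge","flap_hinge","plate_mid","nose","fob","padlock","tag","token","spare_key","mug","stapler"]:
    rs=[]
    for n in C:
        f=r.place_of(n,t)
        if f: print(t,n,round(f[0]["p"],2),np.array(f[0]["location"])); 
        if f and f[0]["p"]>.4: rs.append(ray(C[n],f[0]["location"]))
    if len(rs)>1: print("   ->",*tri(rs))
    elif rs: o,v=rs[0]; print("   z12",o+v*(12-o[2])/v[2])
print(r.get_state())
im=np.hstack([cv2.imread(f"pics/{n}0.png") for n in("scene","top")]); cv2.imwrite("pics/st.png",cv2.resize(np.vstack([cv2.imread("pics/scene0.png"),cv2.imread("pics/top0.png")]),(400*1,600)))
E
python3 a.py
```

```text
pics
cabinet scene 0.88 [266.3 209.5]
cabinet top 0.73 [397.  219.7]
   -> [ 394.5 -373.7 -155.9] [np.float64(204.5873661701695), np.float64(204.58736617016947)]
wing_grip scene 0.51 [258.9 167.9]
wing_grip top 0.56 [262.  207.3]
   -> [526.7 -10.2 148.3] [np.float64(6.441168429336899), np.float64(6.441168429336788)]
flap_hinge scene 0.75 [284.  200.8]
flap_hinge top 0.7 [229.4 200.5]
   -> [551.  107.3  97.7] [np.float64(1.9563368536997527), np.float64(1.9563368536997223)]
fob scene 0.67 [336.7 239.3]
fob top 0.6 [194.2 217.1]
   -> [492.5 252.3   2.3] [np.float64(4.580057689203912), np.float64(4.5800576892038904)]
padlock scene 0.52 [233.1 172. ]
padlock top 0.57 [320.4 231.6]
   -> [ 443.1 -225.9    5.6] [np.float64(2.7610495718606067), np.float64(2.761049571860503)]
tag top 0.51 [290.3 242.8]
   z12 [ 399.9 -111.1   12. ]
token top 0.41 [300.2 191.5]
   z12 [ 590.7 -150.2   12. ]
spare_key scene 0.48 [281.9 260.9]
spare_key top 0.71 [397.4 219.6]
   -> [ 396.  -362.5 -347. ] [np.float64(278.59797818027135), np.float64(278.59797818027124)]
mug scene 0.89 [411.3 270.6]
mug top 0.66 [132.8 226.4]
   -> [459.9 480.1   3.2] [np.float64(1.3358013119429688), np.float64(1.33580131194288)]
stapler scene 0.66 [172.7 146.2]
stapler top 0.84 [396.9 220.4]
   -> [ 488.4 -506.8   21.5] [np.float64(8.041895251240609), np.float64(8.041895251240874)]
{'clock': 2.1, 'joint_positions': array([-1.4,  0.2,  1.5, -0. ,  1.4, -0.1]), 'joint_vel': array([ 0., -0.,  0.,  0., -0.,  0.]), 'tau': array([ -0. , -49.7, -39. ,  -0. ,   0. ,  -0. ]), 'eef_pos': array([ 197.1, -593.1,  231.3]), 'orientation': array([-0. ,  1. ,  0.2, -0. ]), 'wrist_force': array([-0.6,  0.5,  0. ]), 'moment': array([-0., -0., -0.]), 'grasp_force': 0.0, 'opening': 85.43478884452223}
```

View pics/top0.png

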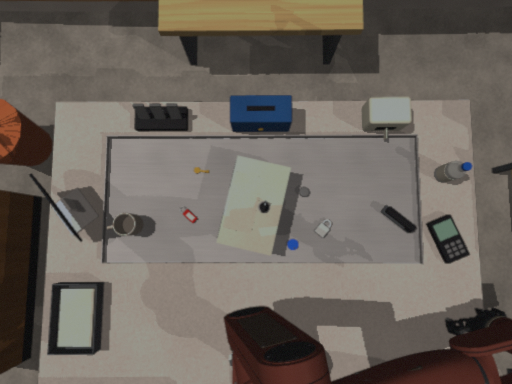

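View pics/scene0.png

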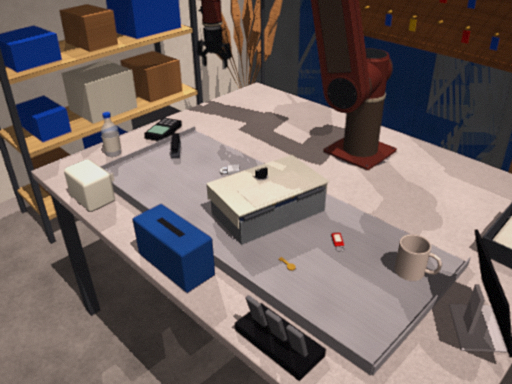

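The top picture shows the white flap with corners near (238,157), (290,168), (272,255), (218,245) and the wing at (265,207). The token is at (305,191), the tag at (293,244) and the padlock at (323,228), all in front of the cabinet. The key (201,170) and fob (190,215) are behind it. The scene picture agrees, with the flap shut. Next I fit the cabinet pose from the outlines.

```bash
cat >> h.py <<'E'
np.set_printoptions(precision=2,suppress=True)
def goto(p,Rt=None):
    "tool-frame shift (cm) first, then turn (rad)"
    s=r.get_state(); M=Rq(s["orientation"]).as_matrix(); d=M.T@(np.array(p)-s["eef_pos"])/10
    w=np.zeros(3) if Rt is None else R.from_matrix(M.T@Rt).as_rotvec()
    print("shift cm",d,"turn",w,"rows",np.linalg.norm(d)/4.17,np.linalg.norm(w)/.125)
E
cat > b.py <<'E'
from h import *
from scipy.optimize import least_squares
C={n:shot(n) for n in("top","scene")}
g=np.array([[-.098,-156,0],[-.098,156,0]])
P=[]
f=r.outline_of("top","flap")[0]; m=f["region"].astype(np.uint8)
c=max(cv2.findContours(m,0,cv2.CHAIN_APPROX_NONE)[0],key=cv2.contourArea)
rect=cv2.minAreaRect(c); bp=cv2.boxPoints(rect)
W=np.array([atz(C["top"],b,120) for b in bp]); print(f["p"],bp,W,[np.linalg.norm(W[i]-W[i-1]) for i in range(4)])
ctr=W.mean(0); 
e=W[1]-W[0] if np.linalg.norm(W[1]-W[0])>np.linalg.norm(W[2]-W[1]) else W[2]-W[1]
e/=np.linalg.norm(e); 
if e[0]>0:e=-e     # cabinet +y ~ world -x
yaw=np.arctan2(-e[0],e[1]); X=np.array([np.cos(yaw),np.sin(yaw),0]); print("yaw",yaw,"ctr",ctr)
# flap spans from hinge +? to 188 front
for n in C:
    for t in("wing_grip","flap_hinge"):
        print(n,t,atz(C[n],r.place_of(n,t)[0]["location"],136 if t[0]=="w" else 102))
h=ctr+X*94; print("hinge est",h,"origin",h-90*X,"wing",h-128*X)
s=r.get_state();M=Rq(s["orientation"]).as_matrix();print(M)
E
python3 b.py
```

```text
0.7 [[216.44 243.29]
 [234.98 154.87]
 [289.97 166.4 ]
 [271.43 254.82]] [[ 401.09  150.26  120.  ]
 [ 708.29   88.47  120.  ]
 [ 666.83 -103.48  120.  ]
 [ 362.44  -37.39  120.  ]] [np.float64(191.58714620982832), np.float64(313.3524914065827), np.float64(196.37361549086853), np.float64(311.4850115970071)]
yaw 1.3723135139908533 ctr [534.66  24.46 120.  ]
top wing_grip [529.23 -14.48 136.  ]
top flap_hinge [553.6  111.93 102.  ]
scene wing_grip [521.42 -18.17 136.  ]
scene flap_hinge [563.85 112.56 102.  ]
hinge est [553.2  116.62 120.  ] origin [535.45  28.38 120.  ] wing [527.96  -8.87 120.  ]
[[ 0.95  0.32 -0.  ]
 [ 0.32 -0.95 -0.  ]
 [-0.   -0.   -1.  ]]
```

```bash
cat > c.py <<'E'
from h import *
print(np.array(r.get_calibration("wrist")["tool_from_camera"]),r.get_calibration("wrist")["K"][0][0])
yaw=1.365; X=np.array([np.cos(yaw),np.sin(yaw),0])
Rt=np.column_stack([np.cross(X,[0,0,-1]),X,[0,0,-1]])
goto([528,-14,310],Rt)
E
python3 c.py
```

```text
[[   0.      0.95    0.32   82.66]
 [   1.     -0.     -0.     -0.64]
 [   0.      0.32   -0.95 -142.45]
 [   0.      0.      0.      1.  ]] 268.15213228079244
shift cm [ 49.66 -44.52  -7.87] turn [-0.    0.   -2.61] rows 16.105853657651537 20.919889477801277
```

```bash
A='{"dx":2.92,"dy":-2.62,"dz":-0.46}'; true
python3 -m inch '[{"dx":2.92,"dy":-2.62,"dz":-0.46},{"dx":2.92,"dy":-2.62,"dz":-0.46},{"dx":2.92,"dy":-2.62,"dz":-0.46},{"dx":2.92,"dy":-2.62,"dz":-0.46},{"dx":2.92,"dy":-2.62,"dz":-0.46},{"dx":2.92,"dy":-2.62,"dz":-0.46},{"dx":2.92,"dy":-2.62,"dz":-0.46},{"dx":2.92,"dy":-2.62,"dz":-0.46},{"dx":2.92,"dy":-2.62,"dz":-0.46},{"dx":2.92,"dy":-2.62,"dz":-0.46},{"dx":2.92,"dy":-2.62,"dz":-0.46},{"dx":2.92,"dy":-2.62,"dz":-0.46}]'
python3 -m inch '[{"dx":2.92,"dy":-2.62,"dz":-0.46},{"dx":2.92,"dy":-2.62,"dz":-0.46},{"dx":2.92,"dy":-2.62,"dz":-0.46},{"dx":2.92,"dy":-2.62,"dz":-0.46},{"dx":2.92,"dy":-2.62,"dz":-0.46},{"wz":-0.124},{"wz":-0.124},{"wz":-0.124},{"wz":-0.124},{"wz":-0.124},{"wz":-0.124},{"wz":-0.124}]'
python3 -m inch '[{"wz":-0.124},{"wz":-0.124},{"wz":-0.124},{"wz":-0.124},{"wz":-0.124},{"wz":-0.124},{"wz":-0.124},{"wz":-0.124},{"wz":-0.124},{"wz":-0.124},{"wz":-0.124},{"wz":-0.124}]'
python3 -m inch '[{"wz":-0.124},{"wz":-0.12},{"dx":0},{"dx":0}]'
cat > d.py <<'E'
from h import *
cm=shot("wrist","w1"); np.save("cm1.npy",np.array(r.get_state()["eef_pos"]))
for t in("wing_grip","flap_edge","flap_hinge"):
    for f in r.place_of("wrist",t)[:2]: print(t,f["p"],f["location"],atz(cm,f["location"],136 if t[0]=="w" else 102))
f=r.outline_of("wrist","wing")
for f in f[:1]:
    m=f["region"].astype(np.uint8); c=max(cv2.findContours(m,0,1)[0],key=cv2.contourArea); b=cv2.boxPoints(cv2.minAreaRect(c)); print(f["p"],b,[atz(cm,p,148)[:2] for p in b])
print(r.get_state()["joint_positions"])
E
python3 d.py
```

```text
[-1.38  0.22  1.53 -0.    1.39 -0.13]invalid input at $[0]: expected keys jaw, dx, dy, dz, wx, wy, wz
invalid input at $[0]: expected keys jaw, dx, dy, dz, wx, wy, wz
invalid input at $[0]: expected keys jaw, dx, dy, dz, wx, wy, wz
invalid input at $[0]: expected keys jaw, dx, dy, dz, wx, wy, wz
```

View pics/w1.png

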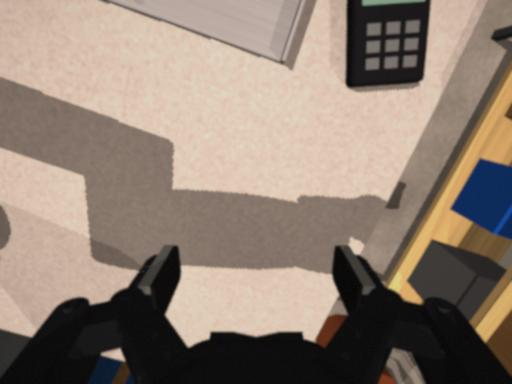

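The moves were refused because every row needs all seven keys. The picture shows only the empty start view with no cabinet in it.

```bash
python3 -m inch '[{"jaw":8.5,"dx":2.92,"dy":-2.62,"dz":-0.46,"wx":0,"wy":0,"wz":0},{"jaw":8.5,"dx":2.92,"dy":-2.62,"dz":-0.46,"wx":0,"wy":0,"wz":0},{"jaw":8.5,"dx":2.92,"dy":-2.62,"dz":-0.46,"wx":0,"wy":0,"wz":0},{"jaw":8.5,"dx":2.92,"dy":-2.62,"dz":-0.46,"wx":0,"wy":0,"wz":0},{"jaw":8.5,"dx":2.92,"dy":-2.62,"dz":-0.46,"wx":0,"wy":0,"wz":0},{"jaw":8.5,"dx":2.92,"dy":-2.62,"dz":-0.46,"wx":0,"wy":0,"wz":0},{"jaw":8.5,"dx":2.92,"dy":-2.62,"dz":-0.46,"wx":0,"wy":0,"wz":0},{"jaw":8.5,"dx":2.92,"dy":-2.62,"dz":-0.46,"wx":0,"wy":0,"wz":0},{"jaw":8.5,"dx":2.92,"dy":-2.62,"dz":-0.46,"wx":0,"wy":0,"wz":0},{"jaw":8.5,"dx":2.92,"dy":-2.62,"dz":-0.46,"wx":0,"wy":0,"wz":0},{"jaw":8.5,"dx":2.92,"dy":-2.62,"dz":-0.46,"wx":0,"wy":0,"wz":0},{"jaw":8.5,"dx":2.92,"dy":-2.62,"dz":-0.46,"wx":0,"wy":0,"wz":0}]'
python3 -m inch '[{"jaw":8.5,"dx":2.92,"dy":-2.62,"dz":-0.46,"wx":0,"wy":0,"wz":0},{"jaw":8.5,"dx":2.92,"dy":-2.62,"dz":-0.46,"wx":0,"wy":0,"wz":0},{"jaw":8.5,"dx":2.92,"dy":-2.62,"dz":-0.46,"wx":0,"wy":0,"wz":0},{"jaw":8.5,"dx":2.92,"dy":-2.62,"dz":-0.46,"wx":0,"wy":0,"wz":0},{"jaw":8.5,"dx":2.92,"dy":-2.62,"dz":-0.46,"wx":0,"wy":0,"wz":0},{"jaw":8.5,"dx":0,"dy":0,"dz":0,"wx":0,"wy":0,"wz":-0.124},{"jaw":8.5,"dx":0,"dy":0,"dz":0,"wx":0,"wy":0,"wz":-0.124},{"jaw":8.5,"dx":0,"dy":0,"dz":0,"wx":0,"wy":0,"wz":-0.124},{"jaw":8.5,"dx":0,"dy":0,"dz":0,"wx":0,"wy":0,"wz":-0.124},{"jaw":8.5,"dx":0,"dy":0,"dz":0,"wx":0,"wy":0,"wz":-0.124},{"jaw":8.5,"dx":0,"dy":0,"dz":0,"wx":0,"wy":0,"wz":-0.124},{"jaw":8.5,"dx":0,"dy":0,"dz":0,"wx":0,"wy":0,"wz":-0.124}]'
python3 -m inch '[{"jaw":8.5,"dx":0,"dy":0,"dz":0,"wx":0,"wy":0,"wz":-0.124},{"jaw":8.5,"dx":0,"dy":0,"dz":0,"wx":0,"wy":0,"wz":-0.124},{"jaw":8.5,"dx":0,"dy":0,"dz":0,"wx":0,"wy":0,"wz":-0.124},{"jaw":8.5,"dx":0,"dy":0,"dz":0,"wx":0,"wy":0,"wz":-0.124},{"jaw":8.5,"dx":0,"dy":0,"dz":0,"wx":0,"wy":0,"wz":-0.124},{"jaw":8.5,"dx":0,"dy":0,"dz":0,"wx":0,"wy":0,"wz":-0.124},{"jaw":8.5,"dx":0,"dy":0,"dz":0,"wx":0,"wy":0,"wz":-0.124},{"jaw":8.5,"dx":0,"dy":0,"dz":0,"wx":0,"wy":0,"wz":-0.124},{"jaw":8.5,"dx":0,"dy":0,"dz":0,"wx":0,"wy":0,"wz":-0.124},{"jaw":8.5,"dx":0,"dy":0,"dz":0,"wx":0,"wy":0,"wz":-0.124},{"jaw":8.5,"dx":0,"dy":0,"dz":0,"wx":0,"wy":0,"wz":-0.124},{"jaw":8.5,"dx":0,"dy":0,"dz":0,"wx":0,"wy":0,"wz":-0.124}]'
python3 -m inch '[{"jaw":8.5,"dx":0,"dy":0,"dz":0,"wx":0,"wy":0,"wz":-0.124},{"jaw":8.5,"dx":0,"dy":0,"dz":0,"wx":0,"wy":0,"wz":-0.12},{"jaw":8.5,"dx":0,"dy":0,"dz":0,"wx":0,"wy":0,"wz":0},{"jaw":8.5,"dx":0,"dy":0,"dz":0,"wx":0,"wy":0,"wz":0}]'
python3 d.py
```

```text
clock: 3.7
eef_pos: [431.1, -182.5, 287.1]
orientation: [0.0, 0.987, 0.16, 0.0]
wrist_force: [0.7, -0.6, 0.0]
opening: 84.7
grasp_force: 0.0
clock: 4.7
eef_pos: [527.7, -13.8, 309.6]
orientation: [0.0, 0.827, 0.563, 0.0]
wrist_force: [1.1, -0.9, -0.1]
opening: 85.0
grasp_force: 0.0
clock: 5.7
eef_pos: [527.7, -13.9, 309.6]
orientation: [0.0, 0.227, 0.974, 0.0]
wrist_force: [-0.7, 0.5, -1.0]
opening: 85.0
grasp_force: 0.0
clock: 6.03
eef_pos: [527.7, -13.9, 309.6]
orientation: [0.0, 0.112, 0.994, 0.0]
wrist_force: [0.4, 0.5, -0.2]
opening: 85.0
grasp_force: 0.0
wing_grip 0.93 [259.9, 176.3] [531.09  -9.52 136.  ]
0.81 [[238.28 180.66]
 [254.67 152.56]
 [276.12 165.07]
 [259.73 193.18]] [array([527.4 , -34.98]), array([499.23,  -8.67]), array([518.93,  12.27]), array([548.23, -13.72])]
[-0.18 -0.05  1.67  0.    1.52 -1.52]
```

View pics/w1.png

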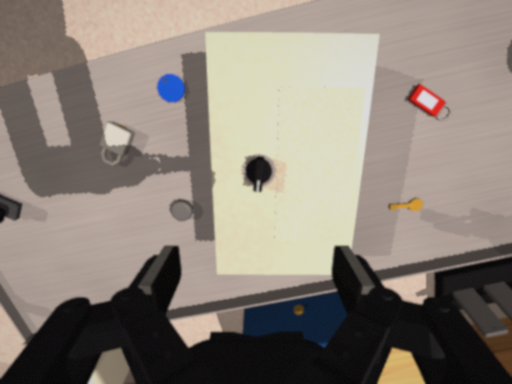

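The picture shows the shut flap with its corners near (207,32), (378,35) and (217,275), and the wing at (259,172) along the cabinet's y. The token (181,210), tag (171,88) and padlock (116,140) are in front. I take a second, lower view to triangulate.

```bash
cp pics/w1.png pics/w1b.png
python3 -m inch '[{"jaw":8.5,"dx":-1,"dy":1,"dz":2.5,"wx":0,"wy":0,"wz":0},{"jaw":8.5,"dx":-1,"dy":1,"dz":2.5,"wx":0,"wy":0,"wz":0},{"jaw":8.5,"dx":-1,"dy":1,"dz":2.0,"wx":0,"wy":0,"wz":0},{"jaw":8.5,"dx":0,"dy":0,"dz":0,"wx":0,"wy":0,"wz":0},{"jaw":8.5,"dx":0,"dy":0,"dz":0,"wx":0,"wy":0,"wz":0}]'
cat > e.py <<'E'
from h import *
s0=([527.7,-13.9,309.6],[0,.112,.994,0])
def cw(p,q):
    c=r.get_calibration("wrist");T=np.array(c["tool_from_camera"]);M=Rq(q).as_matrix();return c,M@T[:3,:3],M@T[:3,3]+np.array(p)
c0=cw(*s0); w0=[259.9,176.3]
c1=shot("wrist","w2"); f=r.place_of("wrist","wing_grip")[0]; print(f)
p,e=tri([ray(c0,w0),ray(c1,f["location"])]); print("wing 2view",p,e, "at z136:",atz(c1,f["location"],136))
def lines(img,cm,z=120):
    hsv=cv2.cvtColor(img,cv2.COLOR_BGR2HSV); m=((img.min(2)>125)&(hsv[...,1]>15)).astype(np.uint8)
    return m
for nm,cm in(("w1b",c0),("w2",c1)):
    im=cv2.imread(f"pics/{nm}.png").astype(int)
    def edge(rows,xs,sgn):
        P=[]
        for y in rows:
            g=np.convolve(im[y,xs[0]:xs[1]].sum(1),[1,1,0,-1,-1],"valid")*sgn; x=xs[0]+2+np.argmax(g); P.append(atz(cm,[x,y],120)[:2])
        P=np.array(P); l=cv2.fitLine(P.astype(np.float32),cv2.DIST_HUBER,0,.01,.01).ravel(); print(nm,"dir",np.arctan2(l[1],l[0])%np.pi,"pt",l[2:],np.abs((P-l[2:])@[-l[1],l[0]]).mean()); return l
    if nm=="w1b":
        a=edge(range(45,265,5),(195,230),1); b=edge(range(45,230,5),(345,390),-1)
    else:
        x0,_=proj(cm,[512,-70,120]); print(proj(cm,[362,-37,120]),proj(cm,[667,-103,120]))
print("wing dir:")
E
python3 e.py
```

```text
clock: 6.7
eef_pos: [562.7, 9.0, 238.2]
orientation: [-0.002, 0.11, 0.994, -0.0]
wrist_force: [-0.2, 0.3, 0.7]
opening: 85.2
grasp_force: 0.0
{'location': [228.9, 164.3], 'p': 0.66}
wing 2view [528.54  -8.64 142.34] [np.float64(0.9882285023034268), np.float64(0.9882285023034584)] at z136: [528.94  -8.99 136.  ]
w1b dir 2.9121752 pt [508.43 -67.89] 0.5467145558270533
w1b dir 2.910807 pt [509.28 129.4 ] 0.3131851375833268
[np.float64(147.58807762887898), np.float64(-26.675843937985462)] [np.float64(182.3818249525647), np.float64(290.92418206021756)]
wing dir:
```

```bash
cat >> h.py <<'E'
yaw=1.3407; X=np.array([np.cos(yaw),np.sin(yaw),0]); Y=np.array([-X[1],X[0],0]); Z=np.array([0,0,1.]); O=np.array([537.5,27,12])
def W(p): return O+p[0]*X+p[1]*Y+p[2]*Z
def loc(p): d=np.array(p)-O; return np.array([d@X,d@Y,d[2]])
E
python3 - <<'E'
from h import *
print(W([-38,0,124])); Rt=np.column_stack([np.cross(X,[0,0,-1]),X,[0,0,-1]])
goto([529,-9.3,150],Rt)
for n in [("scene")]: pass
E
```

```text
[528.83 -10.   136.  ]
shift cm [ 3.02 -2.5   9.09] turn [-0.    0.    0.01] rows 2.3727599598075577 0.0726285902970683
```

```bash
python3 -m inch '[{"jaw":5,"dx":1.5,"dy":-1.25,"dz":2,"wx":0,"wy":0,"wz":0.005},{"jaw":5,"dx":1.5,"dy":-1.25,"dz":2.5,"wx":0,"wy":0,"wz":0},{"jaw":5,"dx":0,"dy":0,"dz":2.5,"wx":0,"wy":0,"wz":0},{"jaw":5,"dx":0,"dy":0,"dz":2.0,"wx":0,"wy":0,"wz":0},{"jaw":5,"dx":0,"dy":0,"dz":1.0,"wx":0,"wy":0,"wz":0},{"jaw":5,"dx":0,"dy":0,"dz":0.9,"wx":0,"wy":0,"wz":0},{"jaw":5,"dx":0,"dy":0,"dz":0.7,"wx":0,"wy":0,"wz":0},{"jaw":5,"dx":0,"dy":0,"dz":0,"wx":0,"wy":0,"wz":0}]'
python3 -m inch '[{"jaw":0.5,"dx":0,"dy":0,"dz":0,"wx":0,"wy":0,"wz":0},{"jaw":0.5,"dx":0,"dy":0,"dz":0,"wx":0,"wy":0,"wz":0},{"jaw":0.5,"dx":0,"dy":0,"dz":0,"wx":0,"wy":0,"wz":0},{"jaw":0.5,"dx":0,"dy":0,"dz":0,"wx":0,"wy":0,"wz":0},{"jaw":0.5,"dx":0,"dy":0,"dz":0,"wx":0,"wy":0,"wz":0},{"jaw":0.5,"dx":0,"dy":0,"dz":0,"wx":0,"wy":0,"wz":0},{"jaw":0.5,"dx":0,"dy":0,"dz":0,"wx":0,"wy":0,"wz":0},{"jaw":0.5,"dx":0,"dy":0,"dz":0,"wx":0,"wy":0,"wz":0}]' 40
```

```text
clock: 7.47
eef_pos: [528.8, -9.0, 123.4]
orientation: [-0.0, 0.113, 0.994, -0.0]
wrist_force: [-1.4, 0.4, 0.1]
opening: 50.3
grasp_force: 0.0
clock: 8.13
eef_pos: [529.7, -11.1, 125.0]
orientation: [0.001, 0.113, 0.994, -0.002]
wrist_force: [-1.1, -8.0, 1.8]
opening: 10.3
grasp_force: 43.6
```

```bash
python3 -m inch '[{"jaw":0.5,"dx":0,"dy":-0.2,"dz":0,"wx":0,"wy":0,"wz":0},{"jaw":0.5,"dx":0,"dy":0,"dz":0,"wx":0,"wy":0,"wz":0},{"jaw":0.5,"dx":0,"dy":0,"dz":0,"wx":0,"wy":0,"wz":0.08},{"jaw":0.5,"dx":0,"dy":0,"dz":0,"wx":0,"wy":0,"wz":0.08},{"jaw":0.5,"dx":0,"dy":0,"dz":0,"wx":0,"wy":0,"wz":0.08},{"jaw":0.5,"dx":0,"dy":0,"dz":0,"wx":0,"wy":0,"wz":0.08},{"jaw":0.5,"dx":0,"dy":0,"dz":0,"wx":0,"wy":0,"wz":0.08},{"jaw":0.5,"dx":0,"dy":0,"dz":0,"wx":0,"wy":0,"wz":0.08},{"jaw":0.5,"dx":0,"dy":0,"dz":0,"wx":0,"wy":0,"wz":0.08}]'
python3 -m inch '[{"jaw":0.5,"dx":0,"dy":0,"dz":0,"wx":0,"wy":0,"wz":0.08},{"jaw":0.5,"dx":0,"dy":0,"dz":0,"wx":0,"wy":0,"wz":0.08},{"jaw":0.5,"dx":0,"dy":0,"dz":0,"wx":0,"wy":0,"wz":0.08},{"jaw":0.5,"dx":0,"dy":0,"dz":0,"wx":0,"wy":0,"wz":0.08},{"jaw":0.5,"dx":0,"dy":0,"dz":0,"wx":0,"wy":0,"wz":0.08},{"jaw":0.5,"dx":0,"dy":0,"dz":0,"wx":0,"wy":0,"wz":0.08},{"jaw":0.5,"dx":0,"dy":0,"dz":0,"wx":0,"wy":0,"wz":0.08},{"jaw":0.5,"dx":0,"dy":0,"dz":0,"wx":0,"wy":0,"wz":0.08},{"jaw":0.5,"dx":0,"dy":0,"dz":0,"wx":0,"wy":0,"wz":0.08},{"jaw":0.5,"dx":0,"dy":0,"dz":0,"wx":0,"wy":0,"wz":0.08},{"jaw":0.5,"dx":0,"dy":0,"dz":0,"wx":0,"wy":0,"wz":0.05},{"jaw":0.5,"dx":0,"dy":0,"dz":0,"wx":0,"wy":0,"wz":0}]'
python3 -c "
from h import *
s=r.get_state();print(s['moment'],s['joint_positions'],Rq(s['orientation']).as_matrix())"
```

```text
clock: 8.88
eef_pos: [529.3, -12.1, 124.9]
orientation: [0.001, 0.384, 0.923, -0.001]
wrist_force: [-1.3, -6.0, 4.9]
opening: 10.2
grasp_force: 44.1
clock: 9.88
eef_pos: [527.9, -12.8, 124.9]
orientation: [0.001, 0.731, 0.683, -0.002]
wrist_force: [-6.6, -7.9, 9.5]
opening: 10.0
grasp_force: 44.7
[-1.28  1.03 -0.03] [-0.17  0.09  1.88 -0.    1.17 -0.1 ] [[ 0.07  1.   -0.  ]
 [ 1.   -0.07 -0.  ]
 [-0.   -0.   -1.  ]]
```

```bash
python3 -m inch '[{"jaw":0.5,"dx":0.05,"dy":0.01,"dz":-0.28,"wx":0.0035,"wy":-0.0215,"wz":0},{"jaw":0.5,"dx":0.05,"dy":0.01,"dz":-0.28,"wx":0.0035,"wy":-0.0215,"wz":0},{"jaw":0.5,"dx":0.05,"dy":0.01,"dz":-0.28,"wx":0.0035,"wy":-0.0215,"wz":0},{"jaw":0.5,"dx":0.05,"dy":0.01,"dz":-0.28,"wx":0.0035,"wy":-0.0215,"wz":0},{"jaw":0.5,"dx":0.05,"dy":0.01,"dz":-0.28,"wx":0.0035,"wy":-0.0215,"wz":0},{"jaw":0.5,"dx":0.05,"dy":0.01,"dz":-0.28,"wx":0.0035,"wy":-0.0215,"wz":0},{"jaw":0.5,"dx":0.05,"dy":0.01,"dz":-0.28,"wx":0.0035,"wy":-0.0215,"wz":0},{"jaw":0.5,"dx":0.05,"dy":0.01,"dz":-0.28,"wx":0.0035,"wy":-0.0215,"wz":0},{"jaw":0.5,"dx":0,"dy":0,"dz":0,"wx":0,"wy":0,"wz":0},{"jaw":0.5,"dx":0,"dy":0,"dz":0,"wx":0,"wy":0,"wz":0}]'
cat > f.py <<'E'
from h import *
s=r.get_state(); M=Rq(s["orientation"]).as_matrix(); z=-M[:,2]; print("tilt",np.arctan2(z@X,z[2]),z@Y,loc(s["eef_pos"]),"F(cab)",[s["wrist_force"]@a for a in(X,Y,Z)],s["moment"],s["joint_positions"])
E
python3 f.py
```

```text
clock: 10.72
eef_pos: [529.1, -7.5, 145.7]
orientation: [0.049, 0.727, 0.681, -0.075]
wrist_force: [-3.8, -11.0, 1.9]
opening: 10.0
grasp_force: 43.2
tilt 0.17931754132110217 -0.00036875108142419574 [-35.51   0.36 133.69] F(cab) [np.float64(-11.624108112123425), np.float64(1.2013484510667345), np.float64(1.856341048087812)] [-1.32  0.26 -0.01] [-0.05  0.11  1.82 -0.19  1.24  0.08]
```

```bash
python3 -m inch '[{"jaw":0.5,"dx":0.03,"dy":0.01,"dz":-0.26,"wx":0.0035,"wy":-0.02,"wz":0},{"jaw":0.5,"dx":0.03,"dy":0.01,"dz":-0.26,"wx":0.0035,"wy":-0.02,"wz":0},{"jaw":0.5,"dx":0,"dy":0,"dz":0,"wx":0,"wy":0,"wz":0},{"jaw":0.5,"dx":0,"dy":0,"dz":0,"wx":0,"wy":0,"wz":0}]'
python3 f.py
```

```text
clock: 11.05
eef_pos: [529.5, -5.7, 150.6]
orientation: [0.06, 0.725, 0.68, -0.091]
wrist_force: [-2.0, -9.1, 1.1]
opening: 9.7
grasp_force: 43.1
tilt 0.21937699628312402 -0.0009137080044832461 [-33.72   0.37 138.56] F(cab) [np.float64(-9.354678244023992), np.float64(-0.08744337625725356), np.float64(1.0723634270489952)] [-1.07  0.14 -0.04] [-0.03  0.12  1.81 -0.23  1.26  0.11]
```

```bash
python3 -m inch '[{"jaw":0.5,"dx":0.03,"dy":0,"dz":-0.18,"wx":0.002,"wy":-0.012,"wz":0},{"jaw":0.5,"dx":0,"dy":0,"dz":0,"wx":0,"wy":0,"wz":0},{"jaw":0.5,"dx":0,"dy":0,"dz":0,"wx":0,"wy":0,"wz":0}]'
python3 f.py
python3 -m inch '[{"jaw":4.5,"dx":0,"dy":0,"dz":0,"wx":0,"wy":0,"wz":0},{"jaw":4.5,"dx":0,"dy":0,"dz":0,"wx":0,"wy":0,"wz":0},{"jaw":4.5,"dx":0,"dy":0,"dz":0,"wx":0,"wy":0,"wz":0},{"jaw":4.5,"dx":0,"dy":0,"dz":-2,"wx":0,"wy":0,"wz":0},{"jaw":4.5,"dx":0,"dy":0,"dz":-4,"wx":0,"wy":0,"wz":0},{"jaw":4.5,"dx":0,"dy":0,"dz":-4,"wx":0,"wy":0,"wz":0},{"jaw":4.5,"dx":-4,"dy":0,"dz":0,"wx":0,"wy":0,"wz":0},{"jaw":4.5,"dx":-4,"dy":0,"dz":0,"wx":0,"wy":0,"wz":0},{"jaw":4.5,"dx":-4,"dy":0,"dz":0,"wx":0,"wy":0,"wz":0},{"jaw":4.5,"dx":-4,"dy":0,"dz":0,"wx":0,"wy":0,"wz":0},{"jaw":4.5,"dx":0,"dy":0,"dz":0,"wx":0,"wy":0,"wz":0},{"jaw":4.5,"dx":0,"dy":0,"dz":0,"wx":0,"wy":0,"wz":0}]'
cat > g.py <<'E'
from h import *
C={n:shot(n,n+"2") for n in("scene","top","wrist")}
for t in("wing_grip","flap_edge","plate_mid","nose"):
  rs=[]
  for n in C:
    f=r.place_of(n,t)
    if f: print(t,n,f[0]["p"],f[0]["location"]); rs.append(ray(C[n],f[0]["location"]))
  if len(rs)>1: p,e=tri(rs); print("  ",p,e,loc(p))
E
python3 g.py; python3 f.py
```

```text
clock: 11.3
eef_pos: [529.6, -5.1, 152.1]
orientation: [0.064, 0.725, 0.679, -0.096]
wrist_force: [-1.3, -9.9, -0.3]
opening: 9.9
grasp_force: 42.9
tilt 0.2312388639656254 -0.0008901150646810044 [-33.08   0.39 140.08] F(cab) [np.float64(-9.903124181672782), np.float64(-0.9691836535748112), np.float64(-0.2963556134684512)] [-1.05 -0.01  0.07] [-0.02  0.13  1.8  -0.24  1.27  0.13]
clock: 12.3
eef_pos: [525.9, -138.5, 285.9]
orientation: [0.063, 0.726, 0.678, -0.094]
wrist_force: [-0.9, 0.4, 0.2]
opening: 44.8
grasp_force: 0.0
wing_grip scene 0.65 [262.7, 161.0]
flap_edge wrist 0.81 [248.9, 84.4]
nose wrist 0.27 [249.9, 86.6]
tilt 0.2270358697805915 0.00030445395858823943 [-162.18  -26.12  273.13] F(cab) [np.float64(-0.35635629600043606), np.float64(-0.26761812171948274), np.float64(0.12929127492064435)] [ 0.13 -0.03 -0.01] [-0.26  0.01  1.68 -0.23  1.46 -0.17]
```

View pics/wrist2.png

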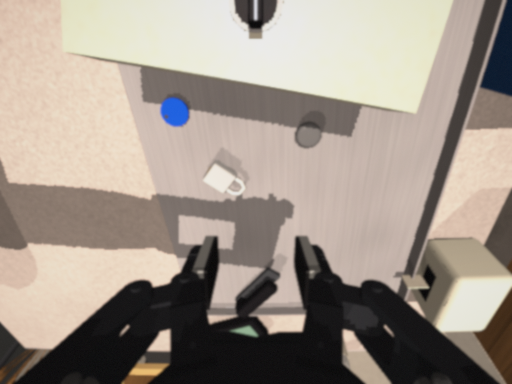

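The picture shows the raised flap with its front corners at (65,52) and (416,111), the tag at (175,111), the token at (308,134) and the padlock at (222,180). Next I check the flap angle and clearances, and fit a rough arm model to see whether the low approach is reachable.

```bash
cat > k.py <<'E'
from h import *
from scipy.optimize import least_squares
D=[([-1.376,.22,1.526,0,1.395,-.126],[197.071,-593.109,231.3],None),
([-.18,-.05,1.67,0,1.52,-1.52],[527.7,-13.9,309.6],None),
([-.17,.09,1.88,0,1.17,-.1],[527.9,-12.8,124.9],[.001,.731,.683,-.002]),
([-.05,.11,1.82,-.19,1.24,.08],[529.1,-7.5,145.7],[.049,.727,.681,-.075]),
([-.02,.13,1.8,-.24,1.27,.13],[529.6,-5.1,152.1],[.064,.725,.679,-.096])]
s=r.get_state(); D.append((s["joint_positions"],s["eef_pos"],s["orientation"]))
e=lambda a,t:R.from_euler(a,t)
def fk(q,k):
    lat,a1,h,L2,L3,e3,L6=k[:7]
    A=e("z",q[0]); p=A.apply([a1,lat,h]); A=A*e("y",q[1]); p=p+A.apply([0,0,L2]); A=A*e("y",q[2]); p=p+A.apply([e3,0,L3]); A=A*e("z",q[3])*e("y",q[4]); p=p+A.apply([0,0,L6]); A=A*e("z",q[5]); return p,A
# tool axes: find constant offset c about z
def res(k):
    o=[]
    for i,(q,p,w) in enumerate(D):
        P,A=fk(q,k); wt=1 if i in(0,5) else .3
        o+=list((P-np.array(p))*wt)
    return o
best=min((least_squares(res,k0+[0],x_scale=100) if 0 else least_squares(res,k0,x_scale=100) for k0 in([78,0,300,450,400,0,200],[78,0,180,600,550,0,120],[78,100,400,400,400,20,250])),key=lambda s:s.cost)
k=best.x; print("kin",k,"cost",best.cost, np.array(res(k)).reshape(-1,3).round(1).tolist())
P,A=fk(D[5][0],k); M=Rq(D[5][2]); Off=A.inv()*M; print("offset",Off.as_rotvec())
lo=np.array([-2.98,-.91,.09,-1.24,.2,-2.68]);hi=np.array([2.98,2.08,2.57,4.39,2.65,2.68])
def ik(p,Rt):
    out=[]
    for j4 in(-1,0,1,2,3):
      for j6 in(-2,0,2):
        f=lambda q:np.r_[(fk(q,k)[0]-p)/100,((fk(q,k)[1]*Off).inv()*R.from_matrix(Rt)).as_rotvec()]
        g=least_squares(f,np.clip([-.4,.3,1.7,j4,1.4,j6],lo+.01,hi-.01),bounds=(lo,hi))
        out.append((g.cost,g.x))
    return min(out,key=lambda t:t[0])
def pose(pitch,rho):
    d=np.cos(pitch)*X-np.sin(pitch)*Z; U=np.sin(pitch)*X+np.cos(pitch)*Z
    y0=np.cross(d,U); y=np.cos(rho)*y0+np.sin(rho)*U; return np.column_stack([np.cross(y,d),y,d])
if __name__=="__main__":
    for pt in(0,.2,.35,.5):
        for rho in(.42,-.42):
            for p in([-79,0,70],[-180,0,90],[20,0,180]):
                c,q=ik(W(p),pose(pt,rho)); print(pt,rho,p,round(c,4),q)
    cm=cam("wrist"); a=[65,52];b=[416,111]
    for z in range(100,180,5): print(z,np.linalg.norm(atz(cm,a,z)-atz(cm,b,z)),loc((atz(cm,a,z)+atz(cm,b,z))/2))
    for n,px,z in(("tag",[175,111],15),("token",[308,134],25),("padlock",[222,180],27)): print(n,loc(atz(cm,px,z)))
E
python3 k.py
```

```text
kin [ 78.6   -8.6  311.63 413.15 556.25  54.32 333.1 ] cost 1.8411170189767783 [[0.1, 0.0, -0.0], [0.6, -0.8, -0.0], [-0.5, 0.7, -0.3], [0.6, 0.0, 0.8], [0.2, -0.8, -0.4], [-0.2, 0.3, 0.0]]
offset [-0.    0.    1.57]
0 0.42 [-79, 0, 70] 0.0 [-0.84  0.88  1.67  1.05  1.89 -1.49]
0 0.42 [-180, 0, 90] 0.0 [-0.97  0.91  1.55  0.96  2.01 -1.45]
0 0.42 [20, 0, 180] 0.0 [-0.68  0.59  1.85  1.21  1.85 -1.35]
0 -0.42 [-79, 0, 70] 0.0 [-0.84  0.88  1.67  1.05  1.89 -0.65]
0 -0.42 [-180, 0, 90] 0.0 [-0.97  0.91  1.55  0.96  2.01 -0.61]
0 -0.42 [20, 0, 180] 0.0 [-0.68  0.59  1.85  1.21  1.85 -0.51]
0.2 0.42 [-79, 0, 70] 0.0 [-0.83  0.74  1.73  0.97  1.76 -1.44]
0.2 0.42 [-180, 0, 90] 0.0 [-0.96  0.77  1.61  0.87  1.88 -1.42]
0.2 0.42 [20, 0, 180] 0.0 [-0.67  0.45  1.89  1.12  1.74 -1.27]
0.2 -0.42 [-79, 0, 70] 0.0 [-0.83  0.74  1.73  0.97  1.76 -0.6 ]
0.2 -0.42 [-180, 0, 90] 0.0 [-0.96  0.77  1.61  0.87  1.88 -0.58]
0.2 -0.42 [20, 0, 180] 0.0 [-0.67  0.45  1.89  1.12  1.74 -0.43]
0.35 0.42 [-79, 0, 70] 0.0 [-0.81  0.63  1.78  0.91  1.66 -1.39]
0.35 0.42 [-180, 0, 90] 0.0 [-0.94  0.67  1.66  0.81
[... 789 characters left out ...]
  2.7  98. ]
115 365.72970804293124 [-98.07   2.45 103.  ]
120 359.4348668728278 [-97.24   2.21 108.  ]
125 353.1400257027243 [-96.41   1.96 113.  ]
130 346.84518453262086 [-95.58   1.71 118.  ]
135 340.55034336251725 [-94.76   1.47 123.  ]
140 334.25550219241376 [-93.93   1.22 128.  ]
145 327.9606610223103 [-93.1    0.98 133.  ]
150 321.6658198522069 [-92.27   0.73 138.  ]
155 315.37097868210327 [-91.44   0.48 143.  ]
160 309.07613751199983 [-90.62   0.24 148.  ]
165 302.7812963418964 [-89.79  -0.01 153.  ]
170 296.4864551717929 [-88.96  -0.26 158.  ]
175 290.19161400168946 [-88.13  -0.5  163.  ]
tag [-172.49  103.13    3.  ]
token [-169.87  -93.98   13.  ]
padlock [-268.15   22.84   15.  ]
```

```bash
cat > m.py <<'E'
import sys
from k import *
p=eval(sys.argv[1]); goto(W(p),pose(.35,.303)); print(ik(W(p),pose(.35,.303)))
E
python3 m.py "[-180,-16,200]" | tail -2
```

```text
shift cm [ 0.08 -1.02  7.53] turn [-0.34  1.41 -0.11] rows 1.8211751028001224 11.625405012567402
(np.float64(1.5295248743233486e-30), array([-0.93,  0.51,  1.64,  0.86,  1.9 , -1.13]))
```

```bash
python3 -m inch '[{"jaw":3.6,"dx":0,"dy":0,"dz":0,"wx":-0.0283,"wy":0.1175,"wz":-0.0092},{"jaw":3.6,"dx":0,"dy":0,"dz":0,"wx":-0.0283,"wy":0.1175,"wz":-0.0092},{"jaw":3.6,"dx":0,"dy":0,"dz":0,"wx":-0.0283,"wy":0.1175,"wz":-0.0092},{"jaw":3.6,"dx":0,"dy":0,"dz":0,"wx":-0.0283,"wy":0.1175,"wz":-0.0092},{"jaw":3.6,"dx":0,"dy":0,"dz":0,"wx":-0.0283,"wy":0.1175,"wz":-0.0092},{"jaw":3.6,"dx":0,"dy":0,"dz":0,"wx":-0.0283,"wy":0.1175,"wz":-0.0092},{"jaw":3.6,"dx":0,"dy":0,"dz":0,"wx":-0.0283,"wy":0.1175,"wz":-0.0092},{"jaw":3.6,"dx":0,"dy":0,"dz":0,"wx":-0.0283,"wy":0.1175,"wz":-0.0092},{"jaw":3.6,"dx":0,"dy":0,"dz":0,"wx":-0.0283,"wy":0.1175,"wz":-0.0092},{"jaw":3.6,"dx":0,"dy":0,"dz":0,"wx":-0.0283,"wy":0.1175,"wz":-0.0092},{"jaw":3.6,"dx":0,"dy":0,"dz":0,"wx":-0.0283,"wy":0.1175,"wz":-0.0092},{"jaw":3.6,"dx":0,"dy":0,"dz":0,"wx":-0.0283,"wy":0.1175,"wz":-0.0092}]'
python3 -m inch '[{"jaw":3.6,"dx":0,"dy":0,"dz":0,"wx":0,"wy":0,"wz":0},{"jaw":3.6,"dx":0,"dy":0,"dz":0,"wx":0,"wy":0,"wz":0}]'
python3 m.py "[-180,-16,57]" | tail -2; python3 f.py
```

```text
clock: 14.05
eef_pos: [526.0, -138.3, 285.7]
orientation: [-0.283, 0.557, 0.598, 0.501]
wrist_force: [0.6, 0.2, -0.1]
opening: 36.2
grasp_force: 0.0
clock: 14.22
eef_pos: [525.5, -137.3, 282.9]
orientation: [-0.284, 0.56, 0.598, 0.498]
wrist_force: [-0.1, -0.0, 0.9]
opening: 35.9
grasp_force: 0.0
shift cm [-19.49  -7.04   5.67] turn [ 0. -0. -0.] rows 5.151527404711734 0.04617544295217667
(np.float64(7.451728022137407e-31), array([-0.93,  0.75,  1.61,  0.82,  1.75, -1.3 ]))
tilt -1.22236475202341 0.003590314712778209 [-162.69  -25.77  270.9 ] F(cab) [np.float64(-0.038260627486305744), np.float64(0.11612309684328599), np.float64(0.8923494464503057)] [-0.45  0.03  0.05] [-0.9   0.41  1.63  0.92  1.94 -1.01]
```

```bash
python3 -m inch '[{"jaw":3.6,"dx":-2.78,"dy":-1.0,"dz":0.81,"wx":0,"wy":0,"wz":0},{"jaw":3.6,"dx":-2.78,"dy":-1.0,"dz":0.81,"wx":0,"wy":0,"wz":0},{"jaw":3.6,"dx":-2.78,"dy":-1.0,"dz":0.81,"wx":0,"wy":0,"wz":0},{"jaw":3.6,"dx":-2.78,"dy":-1.0,"dz":0.81,"wx":0,"wy":0,"wz":0},{"jaw":3.6,"dx":-2.78,"dy":-1.0,"dz":0.81,"wx":0,"wy":0,"wz":0},{"jaw":3.6,"dx":-2.78,"dy":-1.0,"dz":0.81,"wx":0,"wy":0,"wz":0},{"jaw":3.6,"dx":-2.78,"dy":-1.0,"dz":0.81,"wx":0,"wy":0,"wz":0},{"jaw":3.6,"dx":0,"dy":0,"dz":0,"wx":0,"wy":0,"wz":0},{"jaw":3.6,"dx":0,"dy":0,"dz":0,"wx":0,"wy":0,"wz":0}]'
python3 m.py "[-120,-16,57]" | tail -2; python3 f.py
python3 - <<'E'
from h import *
cm=shot("wrist","w3")
for t in("flap_edge","plate_mid","nose","wing_grip"):
    for f in r.place_of("wrist",t)[:1]: print(t,f)
A=[proj(cm,W(p)) for p in([-79,0,68],[-94,0,100],[-101.5,0,90.6])]; print(A)
E
```

```text
clock: 14.97
eef_pos: [514.2, -151.5, 72.5]
orientation: [-0.283, 0.558, 0.6, 0.498]
wrist_force: [-0.4, 1.0, 0.3]
opening: 36.1
grasp_force: 0.0
shift cm [1.68 0.3  5.68] turn [0. 0. 0.] rows 1.4217354017273371 0.02196399395208878
(np.float64(2.180712295250992e-30), array([-0.85,  0.71,  1.69,  0.88,  1.69, -1.29]))
tilt -1.2207646007838204 0.002552051303002978 [-179.15  -18.04   60.53] F(cab) [np.float64(0.8741430332080572), np.float64(0.6106955163169555), np.float64(0.263255910376755)] [-0.42  0.12 -0.03] [-0.93  0.75  1.61  0.83  1.75 -1.29]
flap_edge {'location': [257.7, 137.8], 'p': 0.94}
plate_mid {'location': [246.7, 148.9], 'p': 0.65}
wing_grip {'location': [285.9, 37.2], 'p': 0.84}
[[np.float64(251.00970241028887), np.float64(148.16191435013425)], [np.float64(260.1693493676451), np.float64(122.1721603309102)], [np.float64(255.66333043449694), np.float64(137.368311742388)]]
```

View pics/w3.png

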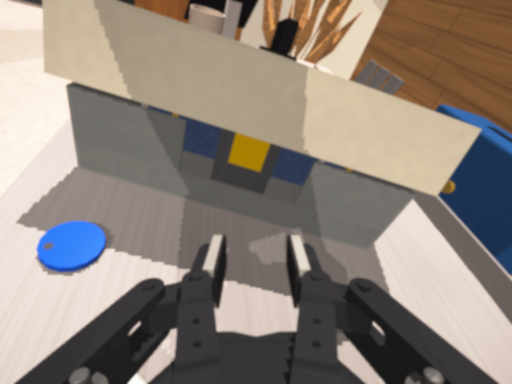

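The picture shows the yellow plate at (250,152) in the notch under the raised edge. It matches the predicted (251,148), and the edge was found at (258,138) against (256,137) predicted, so the flap angle is about 0.21.

```bash
python3 m.py "[-98,-16,54]" | tail -2
```

```text
shift cm [2.09 0.31 7.99] turn [0. 0. 0.] rows 1.9813403190205885 0.053511152064994655
(np.float64(1.437272521838409e-30), array([-0.82,  0.7 ,  1.72,  0.9 ,  1.66, -1.29]))
```

```bash
python3 -m inch '[{"jaw":3.6,"dx":0.3,"dy":0.06,"dz":2.0,"wx":0,"wy":0,"wz":0},{"jaw":3.6,"dx":0.4,"dy":0.06,"dz":2.0,"wx":0,"wy":0,"wz":0},{"jaw":3.6,"dx":0.46,"dy":0.06,"dz":1.5,"wx":0,"wy":0,"wz":0},{"jaw":3.6,"dx":0.46,"dy":0.06,"dz":1.5,"wx":0,"wy":0,"wz":0},{"jaw":3.6,"dx":0.46,"dy":0.06,"dz":1.0,"wx":0,"wy":0,"wz":0},{"jaw":3.6,"dx":0,"dy":0,"dz":0,"wx":0,"wy":0,"wz":0},{"jaw":3.6,"dx":0,"dy":0,"dz":0,"wx":0,"wy":0,"wz":0}]'
python3 f.py; python3 -c "
from h import *
M=Rq(r.get_state()['orientation']).as_matrix();print('X per cm',M.T@X,'Z',M.T@Z)"
```

```text
clock: 15.8
eef_pos: [529.7, -70.5, 64.2]
orientation: [-0.283, 0.558, 0.6, 0.499]
wrist_force: [-0.0, 0.1, -1.0]
opening: 35.7
grasp_force: 0.0
tilt -1.2219887309760866 0.0029921475508837315 [-96.74 -14.67  52.2 ] F(cab) [np.float64(0.0986937348310664), np.float64(0.07259651682129503), np.float64(-0.9829278554075356)] [-0.43  0.11  0.04] [-0.82  0.7   1.72  0.9   1.66 -1.29]
X per cm [0.33 0.1  0.94] Z [ 0.9   0.28 -0.34]
```

```bash
python3 -m inch '[{"jaw":3.6,"dx":0.066,"dy":0.02,"dz":0.188,"wx":0,"wy":0,"wz":0},{"jaw":3.6,"dx":0.066,"dy":0.02,"dz":0.188,"wx":0,"wy":0,"wz":0},{"jaw":3.6,"dx":0.066,"dy":0.02,"dz":0.188,"wx":0,"wy":0,"wz":0},{"jaw":3.6,"dx":0.066,"dy":0.02,"dz":0.188,"wx":0,"wy":0,"wz":0},{"jaw":3.6,"dx":0.066,"dy":0.02,"dz":0.188,"wx":0,"wy":0,"wz":0},{"jaw":3.6,"dx":0,"dy":0,"dz":0,"wx":0,"wy":0,"wz":0}]'
python3 f.py
python3 -m inch '[{"jaw":3.6,"dx":0.033,"dy":0.01,"dz":0.094,"wx":0,"wy":0,"wz":0},{"jaw":3.6,"dx":0.033,"dy":0.01,"dz":0.094,"wx":0,"wy":0,"wz":0},{"jaw":3.6,"dx":0,"dy":0,"dz":0,"wx":0,"wy":0,"wz":0}]';python3 f.py
python3 -m inch '[{"jaw":3.6,"dx":0.033,"dy":0.01,"dz":0.094,"wx":0,"wy":0,"wz":0},{"jaw":3.6,"dx":0.033,"dy":0.01,"dz":0.094,"wx":0,"wy":0,"wz":0},{"jaw":3.6,"dx":0,"dy":0,"dz":0,"wx":0,"wy":0,"wz":0}]';python3 f.py
```

```text
clock: 16.3
eef_pos: [531.8, -61.0, 63.7]
orientation: [-0.283, 0.558, 0.599, 0.499]
wrist_force: [0.3, -0.8, -0.1]
opening: 36.2
grasp_force: 0.0
tilt -1.222585419462174 0.0037656993238985017 [-86.97 -14.56  51.71] F(cab) [np.float64(-0.6742400753557954), np.float64(-0.4414314085457396), np.float64(-0.055293189252343986)] [-0.35  0.09 -0.02] [-0.81  0.7   1.73  0.91  1.65 -1.29]
clock: 16.55
eef_pos: [532.4, -59.1, 63.8]
orientation: [-0.283, 0.558, 0.599, 0.499]
wrist_force: [-0.0, -0.2, -0.6]
opening: 36.2
grasp_force: 0.0
tilt -1.22245560715443 0.0037435575402670414 [-85.   -14.63  51.78] F(cab) [np.float64(-0.15831604679961245), np.float64(-0.0012419956427751372), np.float64(-0.5519041700439381)] [-0.44  0.12  0.04] [-0.8   0.7   1.74  0.92  1.64 -1.29]
clock: 16.8
eef_pos: [532.8, -57.2, 63.8]
orientation: [-0.283, 0.558, 0.599, 0.499]
wrist_force: [0.1, -0.8, 0.5]
opening: 36.2
grasp_force: 0.1
tilt -1.2223582648493887 0.0038614164447291267 [-83.05 -14.67  51.79] F(cab) [np.float64(-0.7861164673167506), np.float64(-0.24635288540355194), np.float64(0.521821941161696)] [-0.41  0.1   0.03] [-0.8   0.69  1.74  0.92  1.64 -1.29]
```

```bash
for i in 1; do python3 -m inch '[{"jaw":3.6,"dx":0.033,"dy":0.01,"dz":0.094,"wx":0,"wy":0,"wz":0},{"jaw":3.6,"dx":0.033,"dy":0.01,"dz":0.094,"wx":0,"wy":0,"wz":0},{"jaw":3.6,"dx":0,"dy":0,"dz":0,"wx":0,"wy":0,"wz":0}]' >/dev/null;python3 f.py; done
python3 -m inch '[{"jaw":3.6,"dx":0.033,"dy":0.01,"dz":0.094,"wx":0,"wy":0,"wz":0},{"jaw":3.6,"dx":0.033,"dy":0.01,"dz":0.094,"wx":0,"wy":0,"wz":0},{"jaw":3.6,"dx":0,"dy":0,"dz":0,"wx":0,"wy":0,"wz":0}]' >/dev/null;python3 f.py
python3 -m inch '[{"jaw":3.6,"dx":0.033,"dy":0.01,"dz":0.094,"wx":0,"wy":0,"wz":0},{"jaw":3.6,"dx":0.033,"dy":0.01,"dz":0.094,"wx":0,"wy":0,"wz":0},{"jaw":3.6,"dx":0,"dy":0,"dz":0,"wx":0,"wy":0,"wz":0}]' >/dev/null;python3 f.py
```

```text
tilt -1.2218659171659265 0.004074692341054668 [-81.44 -14.79  51.84] F(cab) [np.float64(-3.847878822442869), np.float64(0.7387799397459229), np.float64(0.5931417063106743)] [-0.54  0.19  0.19] [-0.8   0.69  1.74  0.92  1.64 -1.29]
tilt -1.2219443483743548 0.004184837879028005 [-79.38 -14.81  51.87] F(cab) [np.float64(-5.098080055053598), np.float64(0.7803356645905908), np.float64(0.5710336920489788)] [-0.61  0.16  0.23] [-0.8   0.69  1.74  0.92  1.64 -1.29]
tilt -1.2217074886939736 0.0042161096024967044 [-77.55 -14.83  51.86] F(cab) [np.float64(-6.995731482765293), np.float64(2.378373406081263), np.float64(0.8209958673685902)] [-0.66  0.26  0.33] [-0.79  0.69  1.74  0.92  1.63 -1.29]
```

```bash
python3 -m inch '[{"jaw":3.6,"dx":0.03,"dy":0.009,"dz":0.085,"wx":0,"wy":0,"wz":0},{"jaw":3.6,"dx":0.03,"dy":0.009,"dz":0.085,"wx":0,"wy":0,"wz":0},{"jaw":3.6,"dx":0,"dy":0,"dz":0,"wx":0,"wy":0,"wz":0}]' >/dev/null;python3 f.py
python3 -m inch '[{"jaw":3.6,"dx":0.18,"dy":0.056,"dz":-0.068,"wx":0,"wy":0,"wz":0},{"jaw":3.6,"dx":0.18,"dy":0.056,"dz":-0.068,"wx":0,"wy":0,"wz":0},{"jaw":3.6,"dx":0.18,"dy":0.056,"dz":-0.068,"wx":0,"wy":0,"wz":0},{"jaw":3.6,"dx":0,"dy":0,"dz":0,"wx":0,"wy":0,"wz":0}]' >/dev/null;python3 f.py
```

```text
tilt -1.2214850336541228 0.004273467944228078 [-75.94 -14.87  51.89] F(cab) [np.float64(-7.672759958384094), np.float64(1.3447342632200514), np.float64(1.565425096078021)] [-0.65  0.24  0.39] [-0.79  0.69  1.75  0.93  1.63 -1.29]
tilt -1.218907061209798 0.004895852716890505 [-76.32 -14.98  56.95] F(cab) [np.float64(-7.645815193858745), np.float64(0.3426245680903284), np.float64(-3.552201952987131)] [-1.48  0.32  0.24] [-0.79  0.68  1.75  0.93  1.64 -1.28]
```

```bash
python3 -m inch '[{"jaw":3.6,"dx":0.2,"dy":0.06,"dz":0.0,"wx":0,"wy":0,"wz":0},{"jaw":3.6,"dx":0.18,"dy":0.056,"dz":-0.068,"wx":0,"wy":0,"wz":0},{"jaw":3.6,"dx":0,"dy":0,"dz":0,"wx":0,"wy":0,"wz":0}]' >/dev/null;python3 f.py
python3 -m inch '[{"jaw":3.6,"dx":0.18,"dy":0.056,"dz":-0.068,"wx":0,"wy":0,"wz":0},{"jaw":3.6,"dx":0.18,"dy":0.056,"dz":-0.068,"wx":0,"wy":0,"wz":0},{"jaw":3.6,"dx":0,"dy":0,"dz":0,"wx":0,"wy":0,"wz":0}]' >/dev/null;python3 f.py
```

```text
tilt -1.218640912729231 0.0049398882642027455 [-75.65 -14.97  60.81] F(cab) [np.float64(-8.210637985621243), np.float64(0.37739380642949605), np.float64(-4.507211360164027)] [-1.6   0.29  0.28] [-0.79  0.67  1.75  0.93  1.64 -1.28]
tilt -1.2168959589891868 0.005028155130899151 [-75.61 -14.75  63.65] F(cab) [np.float64(-6.8680209996568395), np.float64(-0.8685112380846856), np.float64(-9.846120197415305)] [-2.2   0.52  0.07] [-0.79  0.66  1.76  0.93  1.64 -1.27]
```

```bash
python3 -m inch '[{"jaw":3.6,"dx":0.2,"dy":0.06,"dz":-0.02,"wx":0,"wy":0,"wz":0},{"jaw":3.6,"dx":0.18,"dy":0.056,"dz":-0.068,"wx":0,"wy":0,"wz":0},{"jaw":3.6,"dx":0,"dy":0,"dz":0,"wx":0,"wy":0,"wz":0}]' >/dev/null;python3 f.py
python3 -m inch '[{"jaw":3.6,"dx":0.18,"dy":0.056,"dz":-0.068,"wx":0,"wy":0,"wz":0},{"jaw":3.6,"dx":0.18,"dy":0.056,"dz":-0.068,"wx":0,"wy":0,"wz":0},{"jaw":3.6,"dx":0,"dy":0,"dz":0,"wx":0,"wy":0,"wz":0}]' >/dev/null;python3 f.py
```

```text
tilt -1.2160494022281134 0.005281237574026412 [-75.39 -14.76  67.32] F(cab) [np.float64(-8.729401381355494), np.float64(-0.7567194962316068), np.float64(-10.784405627593326)] [-2.4  0.6  0. ] [-0.79  0.65  1.76  0.93  1.64 -1.27]
tilt -1.2162444317919365 0.0052295551833618425 [-75.3 -14.7  71.3] F(cab) [np.float64(-8.186729572267069), np.float64(-0.6416655954946517), np.float64(-11.001225186077841)] [-2.54  0.54 -0.03] [-0.79  0.64  1.76  0.93  1.65 -1.26]
```

```bash
python3 -m inch '[{"jaw":3.6,"dx":0.18,"dy":0.056,"dz":-0.068,"wx":0,"wy":0,"wz":0},{"jaw":3.6,"dx":0.18,"dy":0.056,"dz":-0.068,"wx":0,"wy":0,"wz":0},{"jaw":3.6,"dx":0.18,"dy":0.056,"dz":-0.068,"wx":0,"wy":0,"wz":0},{"jaw":3.6,"dx":0,"dy":0,"dz":0,"wx":0,"wy":0,"wz":0}]' >/dev/null;python3 f.py
python3 -m inch '[{"jaw":3.6,"dx":0.18,"dy":0.056,"dz":-0.068,"wx":0,"wy":0,"wz":0},{"jaw":3.6,"dx":0.18,"dy":0.056,"dz":-0.068,"wx":0,"wy":0,"wz":0},{"jaw":3.6,"dx":0.18,"dy":0.056,"dz":-0.068,"wx":0,"wy":0,"wz":0},{"jaw":3.6,"dx":0,"dy":0,"dz":0,"wx":0,"wy":0,"wz":0}]' >/dev/null;python3 f.py
```

```text
tilt -1.2163752444027747 0.00513748954196158 [-75.13 -14.65  77.32] F(cab) [np.float64(-8.20543914303695), np.float64(-1.2892387429498686), np.float64(-10.310619342717134)] [-2.47  0.56 -0.04] [-0.79  0.63  1.76  0.93  1.65 -1.26]
tilt -1.216673557368865 0.004853355891806801 [-74.99 -14.52  83.36] F(cab) [np.float64(-7.36442599146221), np.float64(-0.0938844340160802), np.float64(-10.279779093999801)] [-2.42  0.55  0.04] [-0.79  0.62  1.77  0.93  1.66 -1.25]
```

```bash
python3 -m inch '[{"jaw":3.6,"dx":0.18,"dy":0.056,"dz":-0.068,"wx":0,"wy":0,"wz":0},{"jaw":3.6,"dx":0,"dy":0,"dz":0,"wx":0,"wy":0,"wz":0},{"jaw":3.6,"dx":0,"dy":0,"dz":0,"wx":0,"wy":0,"wz":0},{"jaw":3.6,"dx":-0.2,"dy":-0.06,"dz":-0.6,"wx":0,"wy":0,"wz":0},{"jaw":3.6,"dx":-0.3,"dy":-0.1,"dz":-0.95,"wx":0,"wy":0,"wz":0},{"jaw":3.6,"dx":-0.6,"dy":-0.2,"dz":-1.9,"wx":0,"wy":0,"wz":0},{"jaw":3.6,"dx":-0.6,"dy":-0.2,"dz":-1.9,"wx":0,"wy":0,"wz":0},{"jaw":3.6,"dx":0,"dy":0,"dz":0,"wx":0,"wy":0,"wz":0},{"jaw":3.6,"dx":0,"dy":0,"dz":0,"wx":0,"wy":0,"wz":0}]'
python3 f.py
python3 - <<'E'
from h import *
cm=shot("wrist","w4")
for t in("flap_edge","nose","wing_grip"):
    for f in r.place_of("wrist",t)[:1]: print(t,f)
for a in(.22,.25,.28,.3,.32,.34,.36): print(a,proj(cm,W([90-188*np.cos(a)-40*np.sin(a),0,90+188*np.sin(a)-40*np.cos(a)])))
E
```

```text
clock: 20.55
eef_pos: [521.6, -104.2, 101.6]
orientation: [-0.283, 0.558, 0.599, 0.5]
wrist_force: [-0.1, -0.3, -0.1]
opening: 36.2
grasp_force: 0.0
tilt -1.2229062051037969 0.005438309706118912 [-131.32  -14.44   89.6 ] F(cab) [np.float64(-0.33505127225430104), np.float64(0.025278772270564027), np.float64(-0.06233004816717812)] [-0.42  0.1  -0.01] [-0.87  0.65  1.7   0.87  1.73 -1.26]
flap_edge {'location': [250.8, 181.4], 'p': 0.86}
nose {'location': [239.5, 190.9], 'p': 0.71}
wing_grip {'location': [282.5, 67.0], 'p': 0.75}
0.22 [np.float64(241.80523695603583), np.float64(206.69863730116234)]
0.25 [np.float64(244.00674273788746), np.float64(200.40704131186118)]
0.28 [np.float64(246.32565496500249), np.float64(193.71321135065276)]
0.3 [np.float64(247.93618127990064), np.float64(189.02731402774492)]
0.32 [np.float64(249.59765461672927), np.float64(184.16365310271084)]
0.34 [np.float64(251.30923174841), np.float64(179.1237034861004)]
0.36 [np.float64(253.06985739953726), np.float64(173.90959923172355)]
```

View pics/w4.png

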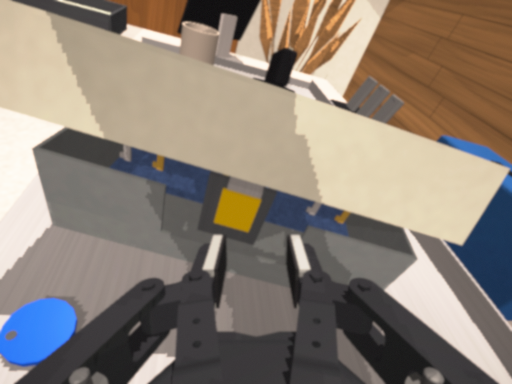

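The picture shows the edge at (251,181), which puts the flap at about 0.33. The nose now stands below the edge at (240,190), so the flap is past the catch. Next I close the fingers, level the tool and lift the edge beside the nose.

```bash
sed -i 's/pose(.35,.303)/pose(.15,0)/g' m.py
python3 m.py "[-140,-50,96]" | tail -2
python3 - <<'E'
from k import *
for p in([-86,-50,98],[-30,-50,214],[0,-50,238],[55,-40,180],[110,-40,180]): print(p,ik(W(p),pose(.15,0)))
M=pose(.15,0);print(M.T@X,M.T@Y,M.T@Z)
E
```

```text
shift cm [-0.83  3.55 -1.2 ] turn [-0.03  0.2   0.3 ] rows 0.9206667855078328 2.8944675007779015
(np.float64(2.308921913872037e-31), array([-0.87,  0.83,  1.54,  0.99,  1.88, -0.94]))
kin [ 78.69   0.1  308.97 416.04 546.83  55.5  333.9 ] cost 2.1565583566904274 [[0.1, 0.2, -0.2], [0.4, -0.7, -0.4], [-0.5, 0.7, 0.3], [0.6, -0.0, 1.3], [0.2, -0.8, 0.1], [0.1, 0.1, -0.2]]
offset [ 0.   -0.    1.57]
[-86, -50, 98] (np.float64(5.973698508592688e-31), array([-0.8 ,  0.79,  1.61,  1.04,  1.82, -0.95]))
[-30, -50, 214] (np.float64(3.0544940769190457e-31), array([-0.72,  0.54,  1.72,  1.13,  1.84, -0.79]))
[0, -50, 238] (np.float64(8.79582374511757e-31), array([-0.67,  0.48,  1.75,  1.17,  1.82, -0.74]))
[55, -40, 180] (np.float64(8.514814234345545e-30), array([-0.59,  0.54,  1.81,  1.21,  1.72, -0.83]))
[110, -40, 180] (np.float64(7.333694709193713e-31), array([-0.5 ,  0.53,  1.83,  1.27,  1.65, -0.82]))
[0.15 0.   0.99] [ 0. -1.  0.] [ 0.99  0.   -0.15]
```

```bash
python3 -m inch '[{"jaw":0,"dx":-0.2,"dy":0.9,"dz":-0.3,"wx":0,"wy":0,"wz":0},{"jaw":0,"dx":-0.2,"dy":0.9,"dz":-0.3,"wx":0,"wy":0,"wz":0},{"jaw":0,"dx":-0.2,"dy":0.9,"dz":-0.3,"wx":0,"wy":0,"wz":0},{"jaw":0,"dx":-0.2,"dy":0.9,"dz":-0.3,"wx":0,"wy":0,"wz":0},{"jaw":0,"dx":0,"dy":0,"dz":0,"wx":-0.01,"wy":0.067,"wz":0.1},{"jaw":0,"dx":0,"dy":0,"dz":0,"wx":-0.01,"wy":0.067,"wz":0.1},{"jaw":0,"dx":0,"dy":0,"dz":0,"wx":-0.01,"wy":0.067,"wz":0.1},{"jaw":0,"dx":0,"dy":0,"dz":0,"wx":0,"wy":0,"wz":0},{"jaw":0,"dx":0,"dy":0,"dz":0,"wx":0,"wy":0,"wz":0}]'
python3 m.py "[-86,-50,96]" | tail -2; python3 f.py
```

```text
clock: 21.5
eef_pos: [554.8, -121.1, 107.4]
orientation: [-0.404, 0.592, 0.471, 0.514]
wrist_force: [-0.8, -0.5, 0.3]
opening: -0.2
grasp_force: 0.0
shift cm [ 0.85 -0.07  5.36] turn [ 0. -0.  0.] rows 1.3006168206512017 0.0496141518012592
(np.float64(2.806917477386418e-30), array([-0.8 ,  0.79,  1.61,  1.04,  1.82, -0.95]))
tilt -1.4248999028666076 0.002016022742697391 [-140.23  -50.58   95.36] F(cab) [np.float64(-0.646905994437522), np.float64(0.7045341195731758), np.float64(0.2616334686225578)] [-0.46  0.13  0.  ] [-0.87  0.84  1.54  0.99  1.88 -0.95]
```

```bash
python3 -m inch '[{"jaw":0,"dx":0.21,"dy":0,"dz":1.34,"wx":0,"wy":0,"wz":0},{"jaw":0,"dx":0.21,"dy":0,"dz":1.34,"wx":0,"wy":0,"wz":0},{"jaw":0,"dx":0.21,"dy":0,"dz":1.34,"wx":0,"wy":0,"wz":0},{"jaw":0,"dx":0.21,"dy":0,"dz":1.34,"wx":0,"wy":0,"wz":0},{"jaw":0,"dx":0,"dy":0,"dz":0,"wx":0,"wy":0,"wz":0}]'>/dev/null; python3 f.py
python3 -m inch '[{"jaw":0,"dx":0.4,"dy":0,"dz":0.04,"wx":0,"wy":0,"wz":0},{"jaw":0,"dx":0.4,"dy":0,"dz":0.04,"wx":0,"wy":0,"wz":0},{"jaw":0,"dx":0.5,"dy":0,"dz":0.045,"wx":0,"wy":0,"wz":0},{"jaw":0,"dx":0.5,"dy":0,"dz":0.045,"wx":0,"wy":0,"wz":0},{"jaw":0,"dx":0,"dy":0,"dz":0,"wx":0,"wy":0,"wz":0}]'>/dev/null; python3 f.py
```

```text
tilt -1.4250280604860703 -0.0006895079353334881 [-82.97 -49.96  97.39] F(cab) [np.float64(0.284690739196722), np.float64(0.26814620536554473), np.float64(-0.6575413998539923)] [-0.45  0.06 -0.01] [-0.79  0.79  1.61  1.04  1.82 -0.95]
tilt -1.4242985965748252 0.002370856873900616 [-82.29 -50.69 115.01] F(cab) [np.float64(2.022200213617411), np.float64(1.4698379746642085), np.float64(-5.711540618644924)] [-1.21  0.28  0.2 ] [-0.79  0.76  1.63  1.05  1.83 -0.93]
```

```bash
python3 -m inch '[{"jaw":0,"dx":0.55,"dy":0,"dz":0.09,"wx":0,"wy":0,"wz":0},{"jaw":0,"dx":0.55,"dy":0,"dz":0.09,"wx":0,"wy":0,"wz":0},{"jaw":0,"dx":0.55,"dy":0,"dz":0.09,"wx":0,"wy":0,"wz":0},{"jaw":0,"dx":0.55,"dy":0,"dz":0.09,"wx":0,"wy":0,"wz":0},{"jaw":0,"dx":0.55,"dy":0,"dz":0.09,"wx":0,"wy":0,"wz":0},{"jaw":0,"dx":0.55,"dy":0,"dz":0.09,"wx":0,"wy":0,"wz":0},{"jaw":0,"dx":0.55,"dy":0,"dz":0.09,"wx":0,"wy":0,"wz":0},{"jaw":0,"dx":0,"dy":0,"dz":0,"wx":0,"wy":0,"wz":0}]'>/dev/null; python3 f.py
python3 -m inch '[{"jaw":0,"dx":0.56,"dy":0,"dz":0.17,"wx":0,"wy":0,"wz":0},{"jaw":0,"dx":0.56,"dy":0,"dz":0.17,"wx":0,"wy":0,"wz":0},{"jaw":0,"dx":0.56,"dy":0,"dz":0.17,"wx":0,"wy":0,"wz":0},{"jaw":0,"dx":0.56,"dy":0,"dz":0.17,"wx":0,"wy":0,"wz":0},{"jaw":0,"dx":0.56,"dy":0,"dz":0.17,"wx":0,"wy":0,"wz":0},{"jaw":0,"dx":0.56,"dy":0,"dz":0.17,"wx":0,"wy":0,"wz":0},{"jaw":0,"dx":0,"dy":0,"dz":0,"wx":0,"wy":0,"wz":0}]'>/dev/null; python3 f.py
```

```text
tilt -1.424984818743606 0.0023258072691888054 [-70.03 -50.83 152.99] F(cab) [np.float64(0.2608503210273879), np.float64(1.4549369856797856), np.float64(-2.23433512355417)] [-0.84  0.21  0.27] [-0.77  0.68  1.66  1.07  1.84 -0.88]
tilt -1.4243521043035958 0.0016133985398558799 [-54.11 -50.46 183.93] F(cab) [np.float64(3.1923120629940613), np.float64(-0.06214887330839196), np.float64(-7.502885140332955)] [-1.5   0.41 -0.1 ] [-0.75  0.61  1.69  1.1   1.84 -0.84]
```

```bash
python3 -m inch '[{"jaw":0,"dx":0.48,"dy":0,"dz":0.27,"wx":0,"wy":0,"wz":0},{"jaw":0,"dx":0.48,"dy":0,"dz":0.27,"wx":0,"wy":0,"wz":0},{"jaw":0,"dx":0.48,"dy":0,"dz":0.27,"wx":0,"wy":0,"wz":0},{"jaw":0,"dx":0.48,"dy":0,"dz":0.27,"wx":0,"wy":0,"wz":0},{"jaw":0,"dx":0.48,"dy":0,"dz":0.27,"wx":0,"wy":0,"wz":0},{"jaw":0,"dx":0.48,"dy":0,"dz":0.27,"wx":0,"wy":0,"wz":0},{"jaw":0,"dx":0.48,"dy":0,"dz":0.27,"wx":0,"wy":0,"wz":0},{"jaw":0,"dx":0,"dy":0,"dz":0,"wx":0,"wy":0,"wz":0}]'>/dev/null; python3 f.py
python3 -m inch '[{"jaw":0,"dx":0.42,"dy":0,"dz":0.37,"wx":0,"wy":0,"wz":0},{"jaw":0,"dx":0.42,"dy":0,"dz":0.37,"wx":0,"wy":0,"wz":0},{"jaw":0,"dx":0.42,"dy":0,"dz":0.37,"wx":0,"wy":0,"wz":0},{"jaw":0,"dx":0.42,"dy":0,"dz":0.37,"wx":0,"wy":0,"wz":0},{"jaw":0,"dx":0.42,"dy":0,"dz":0.37,"wx":0,"wy":0,"wz":0},{"jaw":0,"dx":0.42,"dy":0,"dz":0.37,"wx":0,"wy":0,"wz":0},{"jaw":0,"dx":0.42,"dy":0,"dz":0.37,"wx":0,"wy":0,"wz":0},{"jaw":0,"dx":0,"dy":0,"dz":0,"wx":0,"wy":0,"wz":0}]'>/dev/null; python3 f.py
```

```text
tilt -1.4234396724472784 0.0014805811398040805 [-30.43 -50.1  213.59] F(cab) [np.float64(5.843460705822452), np.float64(-1.5183910665006688), np.float64(-12.227730931289036)] [-2.29  0.53 -0.18] [-0.72  0.54  1.72  1.13  1.84 -0.79]
tilt -1.421744415648004 0.0018645231820308779 [ -0.35 -49.95 237.68] F(cab) [np.float64(9.442548284958068), np.float64(-1.715458585132431), np.float64(-18.5913202519667)] [-3.37  0.76 -0.38] [-0.67  0.48  1.75  1.17  1.82 -0.74]
```

```bash
python3 -m inch '[{"jaw":0,"dx":-0.6,"dy":0,"dz":0.08,"wx":0,"wy":0,"wz":0},{"jaw":0,"dx":-1.2,"dy":0,"dz":0.17,"wx":0,"wy":0,"wz":0},{"jaw":0,"dx":-1.3,"dy":0,"dz":0.2,"wx":0,"wy":0,"wz":0},{"jaw":0,"dx":-1.3,"dy":0,"dz":0.2,"wx":0,"wy":0,"wz":0},{"jaw":0,"dx":-1.3,"dy":0,"dz":0.2,"wx":0,"wy":0,"wz":0},{"jaw":0,"dx":0.18,"dy":0,"dz":1.19,"wx":0,"wy":0,"wz":0},{"jaw":0,"dx":0.18,"dy":0,"dz":1.19,"wx":0,"wy":0,"wz":0},{"jaw":0,"dx":0.18,"dy":0,"dz":1.19,"wx":0,"wy":0,"wz":0},{"jaw":0,"dx":0.18,"dy":0,"dz":1.19,"wx":0,"wy":0,"wz":0},{"jaw":0,"dx":0.18,"dy":0,"dz":1.19,"wx":0,"wy":0,"wz":0},{"jaw":0,"dx":0,"dy":0,"dz":0,"wx":0,"wy":0,"wz":0}]'>/dev/null; python3 f.py
```

```text
tilt -1.4250421804098639 -2.522224612515577e-05 [ 61.13 -50.03 182.36] F(cab) [np.float64(-0.2530385285279951), np.float64(-0.06756235570252067), np.float64(0.28980757630579573)] [-0.48  0.14 -0.01] [-0.58  0.55  1.78  1.22  1.71 -0.82]
```

```bash
python3 -m inch '[{"jaw":0,"dx":0.08,"dy":0,"dz":0.5,"wx":0,"wy":0,"wz":0},{"jaw":0,"dx":0.08,"dy":0,"dz":0.5,"wx":0,"wy":0,"wz":0},{"jaw":0,"dx":0.08,"dy":0,"dz":0.5,"wx":0,"wy":0,"wz":0},{"jaw":0,"dx":0.08,"dy":0,"dz":0.5,"wx":0,"wy":0,"wz":0},{"jaw":0,"dx":0,"dy":0,"dz":0,"wx":0,"wy":0,"wz":0}]'>/dev/null; python3 f.py
python3 -m inch '[{"jaw":0,"dx":0.08,"dy":0,"dz":0.5,"wx":0,"wy":0,"wz":0},{"jaw":0,"dx":0.08,"dy":0,"dz":0.5,"wx":0,"wy":0,"wz":0},{"jaw":0,"dx":0.08,"dy":0,"dz":0.5,"wx":0,"wy":0,"wz":0},{"jaw":0,"dx":0,"dy":0,"dz":0,"wx":0,"wy":0,"wz":0}]'>/dev/null; python3 f.py
```

```text
tilt -1.425153670021647 0.003797701069051536 [ 78.34 -51.47 182.91] F(cab) [np.float64(-2.0118068021138282), np.float64(1.0784102010499328), np.float64(0.4110017766477901)] [-0.33  0.12  0.03] [-0.55  0.55  1.79  1.25  1.69 -0.82]
tilt -1.4251987547806912 0.0038631966156437935 [ 93.58 -51.5  183.02] F(cab) [np.float64(-2.7473718466929404), np.float64(0.024602137332003574), np.float64(2.239281499895604)] [-0.28  0.08  0.02] [-0.52  0.54  1.8   1.27  1.67 -0.81]
```

```bash
python3 -m inch '[{"jaw":0,"dx":0.06,"dy":0,"dz":0.4,"wx":0,"wy":0,"wz":0},{"jaw":0,"dx":0.06,"dy":0,"dz":0.4,"wx":0,"wy":0,"wz":0},{"jaw":0,"dx":0.06,"dy":0,"dz":0.4,"wx":0,"wy":0,"wz":0},{"jaw":0,"dx":0,"dy":0,"dz":0,"wx":0,"wy":0,"wz":0}]'>/dev/null; python3 f.py
python3 -m inch '[{"jaw":0,"dx":0.04,"dy":0,"dz":0.25,"wx":0,"wy":0,"wz":0},{"jaw":0,"dx":0.04,"dy":0,"dz":0.25,"wx":0,"wy":0,"wz":0},{"jaw":0,"dx":0,"dy":0,"dz":0,"wx":0,"wy":0,"wz":0},{"jaw":0,"dx":0,"dy":0,"dz":0,"wx":0,"wy":0,"wz":0}]'>/dev/null; python3 f.py
```

```text
tilt -1.4233022313543293 0.004302092535068193 [105.56 -51.45 181.81] F(cab) [np.float64(-2.9932947157733194), np.float64(-1.0472364304672688), np.float64(-2.5810364658567457)] [-0.83  0.19 -0.04] [-0.5   0.54  1.8   1.28  1.65 -0.81]
tilt -1.4231811826611747 0.004245315481292762 [110.36 -51.38 181.58] F(cab) [np.float64(-4.735214088133815), np.float64(0.10453405820588098), np.float64(-2.6851937188407344)] [-0.98  0.22 -0.1 ] [-0.49  0.54  1.81  1.28  1.65 -0.81]
```

```bash
python3 -m inch '[{"jaw":0,"dx":-0.15,"dy":0,"dz":-1.0,"wx":0,"wy":0,"wz":0},{"jaw":0,"dx":-0.4,"dy":0,"dz":-2.8,"wx":0,"wy":0,"wz":0},{"jaw":0,"dx":-0.5,"dy":0,"dz":-3.3,"wx":0,"wy":0,"wz":0},{"jaw":0,"dx":-0.5,"dy":0,"dz":-3.3,"wx":0,"wy":0,"wz":0},{"jaw":0,"dx":-0.5,"dy":0,"dz":-3.3,"wx":0,"wy":0,"wz":0},{"jaw":0,"dx":-0.5,"dy":0,"dz":-3.3,"wx":0,"wy":0,"wz":0},{"jaw":0,"dx":-0.5,"dy":0,"dz":-3.3,"wx":0,"wy":0,"wz":0},{"jaw":0,"dx":-0.5,"dy":0,"dz":-3.3,"wx":0,"wy":0,"wz":0},{"jaw":0,"dx":0,"dy":0,"dz":0,"wx":0,"wy":0,"wz":0},{"jaw":0,"dx":0,"dy":0,"dz":0,"wx":0,"wy":0,"wz":0}]'; python3 f.py
python3 - <<'E'
from h import *
shot("scene","s5");shot("wrist","w5")
a=cv2.imread("pics/s5.png");b=cv2.imread("pics/w5.png");cv2.imwrite("pics/sw5.png",cv2.resize(np.hstack([a,b]),(800,300)))
for n in("scene","wrist"):
    for t in("flap_edge","wing_grip"): print(n,t,r.place_of(n,t)[:1])
for nm in("scene","wrist"):
    cm=cam(nm)
    for an in(1.4,1.5,1.6,1.65): print(nm,an,proj(cm,W([90-188*np.cos(an)-40*np.sin(an),0,90+188*np.sin(an)-40*np.cos(an)])))
E
```

```text
clock: 28.08
eef_pos: [557.5, -111.2, 193.8]
orientation: [-0.403, 0.593, 0.47, 0.514]
wrist_force: [0.8, -0.6, 0.3]
opening: -0.2
grasp_force: 0.0
tilt -1.4246920653498025 0.005960541856872666 [-130.02  -50.99  181.82] F(cab) [np.float64(-0.3885738337436684), np.float64(-0.9077957431903595), np.float64(0.33062282209446203)] [-0.49  0.04  0.04] [-0.85  0.67  1.6   1.03  1.92 -0.85]
scene flap_edge [{'location': [282.6, 142.5], 'p': 0.81}]
scene wing_grip [{'location': [296.3, 167.4], 'p': 0.56}]
wrist flap_edge [{'location': [209.2, 61.3], 'p': 0.61}]
wrist wing_grip [{'location': [219.9, 112.7], 'p': 0.59}]
scene 1.4 [np.float64(271.32170821985585), np.float64(136.0761996498833)]
scene 1.5 [np.float64(275.0488366755364), np.float64(136.59118677630835)]
scene 1.6 [np.float64(278.97502998830214), np.float64(137.8076118363868)]
scene 1.65 [np.float64(281.0007980003626), np.float64(138.68296210032753)]
wrist 1.4 [np.float64(203.71402385730045), np.float64(75.22390806671855)]
wrist 1.5 [np.float64(206.4025803254256), np.float64(67.29958121970944)]
wrist 1.6 [np.float64(209.03913917664246), np.float64(62.08750204117635)]
wrist 1.65 [np.float64(210.3217038492535), np.float64(60.4061724150196)]
```

View pics/sw5.png

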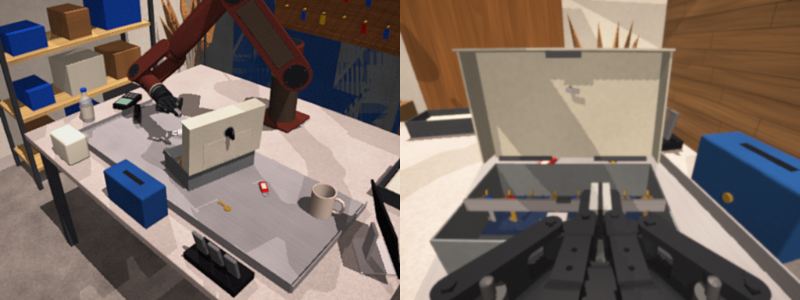

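Both views show the flap standing upright, fully open at about 1.62, with the keys reachable. The key, fob and mug lie where they were, and nothing touches the flap. I'm handing in the job.

```bash
python3 -c "
from bench import r
print(r.finish_job())"
```

```text
the job is handed in; nothing more can be done
None
```

The job is handed in: the flap stands fully open (about 1.62 rad in the last wrist-camera view) with nothing touching it, the safety catch was felt no harder than about 9 N, and I saw no sign of anything on the shelf being moved, though the judge's result was not shown.

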